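# Load the slide carrier into the scanner tray

### The arm

A 6-joint arm with a two-finger parallel gripper is mounted at the origin on the work surface. World frame = base frame: x ahead of the robot, y to its left, z up, the work surface at z = 0. Lengths are in m, angles in rad, forces in N, time in s.
With the tool pointing down it reaches from about 0.425 to 0.925 m from the base axis. Payload 12.5 kg.
Tool frame: the origin (TCP) lies midway between the tips of the shut fingers; the grasp point (between the pads) lies bot.grip_depth behind it (bot.grip_depth is the distance from the TCP to the grasp point, in m); z points along the fingers, x is the direction in which the jaws open and shut, and the axes are right-handed (so a half turn about z gives the same grasp; the last joint's range is limited). The gripper opens to 85 mm and grips with 20 to 120 N. Pads are 22 mm wide; open, the fingers measure 114 mm over their backs; the gripper's body (76 mm by 85 mm) begins 54 mm behind the grasp point. The pads swing forward as they close: fully open they stand 13 mm farther back than shut.
Start: joints at [-1.278, 0.491, 1.559, -0, 1.092, -0.106], TCP at [0.243, -0.576, 0.203] pointing down, gripper open.
Joint ranges: [-3.1, 3.1], [-0.84, 2.19], [0.05, 2.79], [-1.13, 4.28], [0.06, 2.93], [-2.69, 2.69]. Speed limits (rad/s): [2.22, 2.22, 2.79, 3.14, 3.14, 3.14].

### API

Orientations are given as [roll, pitch, yaw] about the fixed x, y, z axes, in that order (R = Rz(yaw) Ry(pitch) Rx(roll)).
In Python, from bench import bot gives the robot as it stands.
- The arm moves only by the tool servo_tool, never from a script. Its argument "series" is a list of rows, each a list of 3 entries, a list of its own where there are three numbers: the shift along the world's x, y, z in m, then the turn, a rotation vector about the world's x, y, z in rad, then the finger opening in m, from 0 to 0.0854. In form: [[[dx, dy, dz], [rx, ry, rz], gripper], ...]. A call has exactly 10 rows; each row is the pose to reach, as a shift and turn from the pose commanded when the call began; what a row does not reach only later rows make up. A row lasts 1/8 s, in which the tool goes at most 62.5 mm and 10.7 degrees, less where a joint would pass 70% of its speed; a pose out of reach is approached as far as the arm can. A call with a gripper value outside its range is refused whole. The fingers move at their own pace and stop on an object; the grip force is fixed at half the most. Time passes only in rows, so rows that repeat a pose let the fingers close, or fill a call up. It gives the time, the measured TCP pose, the force and the opening at its end, in the units of the state.
- bot.sense(): the state, without advancing time (a new reading comes with each control period).
- bot.camera(name): name is "side" or "top"; returns a dict with "image" (420x560x3 uint8, red, green, blue), "fov_y" (degrees; the focal length in pixels is half the picture's height over the tangent of half this angle, whatever the lens; pixels are square), "cx", "cy" (the principal point, pixels), "rvec" (rotation vector, rad) and "tvec" (3), from world to camera coordinates, as OpenCV has them. Camera axes: x right, y down, z forward; pixel columns grow to the right and rows downward; lengths in m; the calibration is good to about 2 mm. A picture is of the moment at which its call begins. There is no depth.
- bot.sign_off(): hands the job in, once; it reports no verdict.
The state is a dict: "time_s": time; "joints": joint angles; "joint_velocities": joint speeds; "tau": joint torques, N m; "tcp_pos": TCP position; "tool_rot": TCP orientation; "ft_force": force on the tool from outside, world axes, zero at the start; "moment": the same for the moment, N m; "opening": opening from 0.0 (shut) to 1.0 (fully open).
Only numpy, scipy, OpenCV 4.12 (cv2) and the standard library are available. Lean on these libraries where they do the work, as an engineer would, in place of code of your own. Each camera call takes 0.05 s, during which the arm holds its last target. There are 200 camera calls.

### The job

Load the four-slide carrier into the slide scanner: tip its thin edge down under the tray's overhanging steel lip, lower the carrier level into the tray's recess, swing the red latch shut over its other edge, then push the tray fully home into the scanner and let go. The slides are glass, so keep the carrier the right way up and set it in gently without dropping or forcing it, and leave the other things on the desk where they are.

Things in the scene. Friction and masses are not known exactly. Their poses are not given: they have to be found in the camera images.
- carrier_grip (a point): Middle of the carrier's blue grip bar, half-way up. The bar stands on the middle of the plate: 12 mm thick along x, 70 mm long along y, rising 22 mm from the plate's top face, which is 11 mm below this point. Two glass slides lie in the plate on each side of it. Axes: x from the thin edge to the thick edge, y along the bar, z up. Starts flat on the desk, thin edge roughly towards the robot.
- carrier_nose (a point): Middle of the bottom corner of the carrier's thin edge (54 mm along -x from the grip point and 17 mm below it; same axes). The loose aluminium carrier (about 0.2 kg) is a plate 108 mm along x, 168 mm along y, 6 mm thick; the outermost 12 mm on the -x side is the thin edge, 4 mm thick, flush with the underside, with a step down on top.
- tray_seat (a point): Middle of the floor of the recess in the black pulled-out tray, 78 mm above the desk (an open light window, with ledges all round that carry the carrier); moves with the tray. Axes: x from lip side to latch side (roughly away from the robot), y towards the scanner (the way the tray slides in), z up. The recess spans x -56 to +56 mm and y -87 to +87 mm; end walls flare out above 3 mm, +x wall 6.5 mm tall.
- lip_edge (a point): Middle of the lower free edge of the fixed steel lip (3 mm thick, 180 mm long along the tray's y) that overhangs the recess's -x side by 9 mm: at x = -47, z = +8 mm of tray_seat, same axes. The gap under it is 8 mm. The carrier, 108 mm, does not fit straight down past it; with its thin edge pushed under to the wall it may be tilted up to about 0.4 rad.
- scanner: Fixed white slide scanner, 320 mm wide (its x), 420 mm deep (its y), 260 mm tall; origin at the middle of its underside, front faces its -y. It carries tray and latch. The front with the tray slot is 152 mm tall; the taller part above is set back.
- tray (a joint): How far the tray is pulled out, m: 0 = fully home (white front panel against the scanner's front), 0.25 = fully out. Starts almost fully out. Plain runners, about 3 N of friction plus light damping, no catch, a stop at 0.
- tray_handle (a point): Middle of the level steel pull bar on the tray's front panel: bar 10 mm thick, 92 mm long along the tray's x, 38 mm in front of the panel, which reaches 29 mm above and below the bar's centre. Axes as tray_seat. With the tray home the bar is 50 mm in front of the scanner's front.
- latch_pin (a point): Centre (half-way up) of the latch's round red upright finger pin: 12 mm thick, its top 12 mm above this point, the lever's top face 11 mm below it. The pin stands 40 mm from the pivot.
- latch_pivot (a point): Point on the latch's vertical pivot axis, at the height of the pin's centre, above the tray's latch-side wall (x = +70, y = +20, z = +24 mm of tray_seat). The latch is an L-shaped red lever 5 mm thick, underside 8 mm above the recess floor: a tail with the pin and, square to it, a 29 mm tongue that reaches over the recess when shut.
- latch (a joint): Latch angle, rad. 0 = shut, against a stop: tongue along the tray's -x over the carrier's thick edge, pin from the pivot along the tray's -y. 1.35 to 1.75 = open, as it starts: tongue clear of the recess, pin out along +x. It shuts clockwise seen from above. Light friction (about 1 N at the pin); stays where left. It has to be shut before the tray goes in.
- box_black: Bystander: closed black slide box, 85 x 100 x 34 mm, loose on the desk; origin at the middle of its underside.
- box_cream: Bystander: closed cream slide box of the same size, loose on the desk; origin at the middle of its underside.
- oil: Bystander: small amber immersion-oil bottle with a red cap, 34 mm across, 70 mm tall, loose; origin at the middle of its underside.
- mouse: Bystander: black computer mouse, 100 x 60 x 32 mm, loose; origin at the middle of its underside.
Mind the look-alikes: they are no part of the job. Of the things that look like the part that bears carrier_grip, take the one that is farthest from the robot's base at the start.

How it is judged:
By the outcome, as a careful person would: the job done as asked, in the order asked, and still so for the second after the job is handed in, with the robot touching nothing.
It also fails if it takes over 61 s, if anything falls off the work surface, if the arm or the gripper's body presses on something with over 40 N, if the wrist force passes 120 N, or if a joint passes its speed limit or range.

## Working session

There is one attempt and no reset: what is moved stays moved. The work goes in short steps, Python scripts to look and compute and a tool call to move; the robot and the scene stay as the last step left them, time stands still between calls to the robot, and variables do not carry over. Pictures are saved under pics/ and viewed, about 8 in all and at most 12, crops included, and the job is handed in when it is done.

Besides the shell and the picture viewer there is one more tool, called after "Request:" as name(argument=value, ...) on one line, values as JSON. servo_tool: Moves the arm, as the interface text tells. Its arguments: {"type":"object","properties":{"series":{"type":"array","items":{"type":"array"}}},"required":["series"]}

```bash
mkdir -p pics; ls; python3 - <<'E'
from bench import bot
import cv2
for n in("side","top"):
    c=bot.camera(n); cv2.imwrite(f"pics/{n}0.png",c["image"][:,:,::-1]); print({k:v for k,v in c.items() if k!="image"})
print(bot.sense(),bot.grip_depth)
E
```

```text
pics
{'fov_y': 57.20638783678034, 'cx': 273.80806468049815, 'cy': 201.06903634183064, 'rvec': array([ 2.01900394,  2.08394167, -0.33215536]), 'tvec': array([-0.05424394, -0.4907164 ,  1.46526888])}
{'fov_y': 44.9966260337489, 'cx': 291.0336865909201, 'cy': 209.84951200088096, 'rvec': array([ 2.15833941, -2.1230239 ,  0.18160599]), 'tvec': array([0.042048  , 0.5474658 , 1.31427209])}
{'time_s': 0.1, 'joints': array([-1.27761720e+00,  4.91520445e-01,  1.55937886e+00,  8.13883076e-07,
        1.09166393e+00, -1.05603164e-01]), 'joint_velocities': array([ 0.00049011,  0.00071594, -0.00148095,  0.00045783, -0.00085184,
        0.00035756]), 'tau': array([ 2.89971504e-03, -6.19444799e+01, -2.62024820e+01, -1.31064849e-04,
        2.87947274e-03,  1.57437984e-05]), 'tcp_pos': array([ 0.2426432 , -0.57574754,  0.20227635]), 'tool_rot': array([-3.14148963e+00,  9.65101963e-04, -1.17201436e+00]), 'ft_force': array([-0.32695777, -0.91073977,  0.70196899]), 'moment': array([ 0.05436046, -0.05277156, -0.00582494]), 'opening': 0.9955303379600892} 0.0187
```

View pics/top0.png

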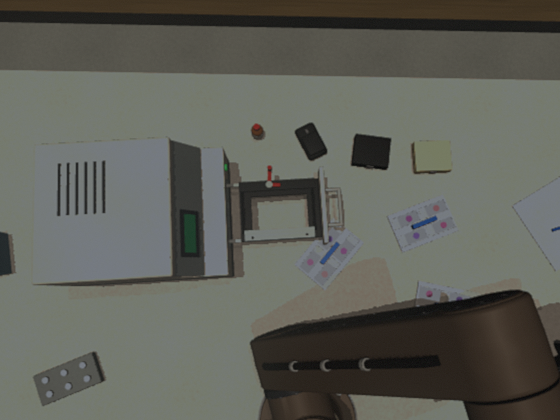

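View pics/side0.png

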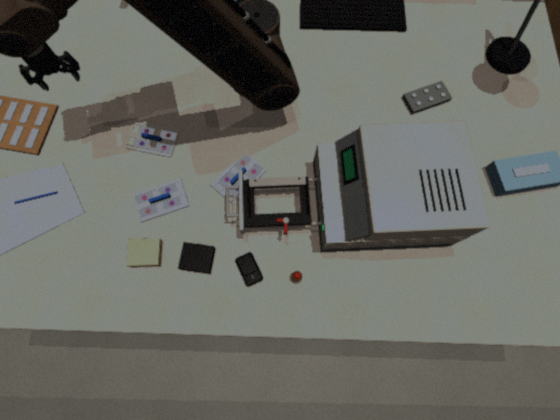

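The top picture shows the scanner at left with the tray pulled out at about (285,210). The latch pin is near (269,170). Three look-alike carriers have bars at about (330,253), (424,222) and (440,292). The bystanders are along the row at about 130–155.

```bash
cat > h.py <<'E'
import numpy as np, cv2
from bench import bot
def cam(n):
    c=bot.camera(n); im=c["image"]; f=im.shape[0]/2/np.tan(np.radians(c["fov_y"])/2)
    c["K"]=np.array([[f,0,c["cx"]],[0,f,c["cy"]],[0,0,1]]); c["R"]=cv2.Rodrigues(c["rvec"])[0]; return c
def bp(c,u,v,z):
    d=c["R"].T@np.linalg.solve(c["K"],[u,v,1.]); o=-c["R"].T@c["tvec"]; return o+d*(z-o[2])/d[2]
def proj(c,P): return cv2.projectPoints(np.atleast_2d(np.array(P,float)),c["rvec"],c["tvec"],c["K"],None)[0][:,0]
def crop(c,x0,y0,w,h,s,fn,gain=1.6):
    im=c["image"][y0:y0+h,x0:x0+w,::-1]; im=cv2.resize(im,None,fx=s,fy=s,interpolation=cv2.INTER_CUBIC)
    im=cv2.convertScaleAbs(im,alpha=gain)
    for k in range(0,w,20): cv2.putText(im,str(x0+k),(k*s,8),0,.3,(0,255,255))
    for k in range(0,h,20): cv2.putText(im,str(y0+k),(0,k*s+4),0,.3,(0,255,255))
    cv2.imwrite("pics/"+fn,im)
E
python3 - <<'E'
from h import *
t=cam("top"); s=cam("side")
for p in [(330,253),(424,222),(440,292)]: q=bp(t,*p,.017); print(p,q,np.hypot(*q[:2]))
for p in [(238,178),(160,198),(152,138)]: q=bp(s,*p,.017); print(p,q,np.hypot(*q[:2]))
crop(t,220,150,250,140,3,"t1.png",2); crop(s,120,145,220,110,3,"s1.png",2)
# colour blobs
for c,n in((t,'t'),(s,'s')):
    im=c["image"].astype(int); r,g,b=im[...,0],im[...,1],im[...,2]
    for nm,m in(("blue",(b>r+50)&(b>g+25)),("red",(r>g+60)&(r>b+60))):
        k,l,st,ce=cv2.connectedComponentsWithStats(m.astype(np.uint8))
        for i in range(1,k):
            if st[i,4]>8: print(n,nm,st[i],ce[i].round(2))
E
```

```text
(330, 253) [ 0.43499873 -0.05607234  0.017     ] 0.4385977672623358
(424, 222) [ 0.52377807 -0.31248131  0.017     ] 0.6099082164652778
(440, 292) [ 0.33576835 -0.35030193  0.017     ] 0.4852337911114096
(238, 178) [ 0.44128604 -0.05390551  0.017     ] 0.4445662748228076
(160, 198) [ 0.52139959 -0.31052161  0.017     ] 0.6068617607837175
(152, 138) [ 0.29965143 -0.36633123  0.017     ] 0.47327534280681344
t blue [413 216  24  12  87] [424.31 221.91]
t blue [553 227   7   4  13] [555.85 228.62]
t blue [321 243  18  21  88] [329.38 252.78]
t red [254 124   5   5  21] [255.86 126.19]
t red [268 166   3   3   9] [269. 167.]
t red [268 172   3   8  24] [269.  175.5]
t red [273 183   7   3  20] [275.85 184.05]
s blue [142 133   6   4  16] [144.44 134.81]
s blue [242 168   3   4   9] [243.11 169.33]
s blue [231 174   7   9  31] [234.16 178.61]
s blue [ 15 192  41  11  54] [ 35.04 197.06]
s blue [149 193  20   9  67] [158.91 197.1 ]
s red [277 219   6   3  16] [279.5  219.88]
s red [284 224   3   9  26] [285.04 227.85]
s red [295 272   5   6  24] [297.   274.71]
```

View pics/t1.png

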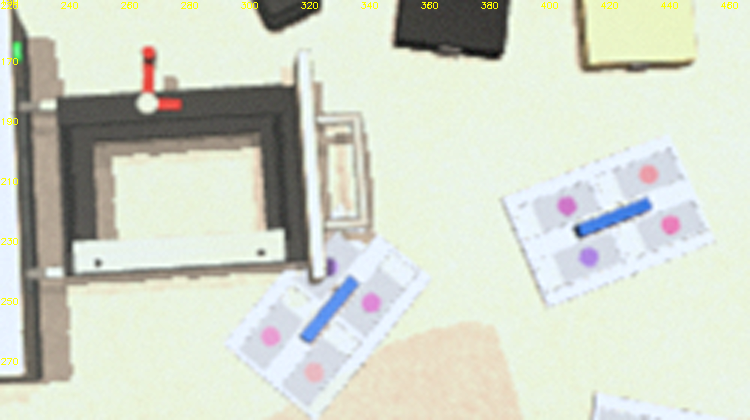

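View pics/s1.png

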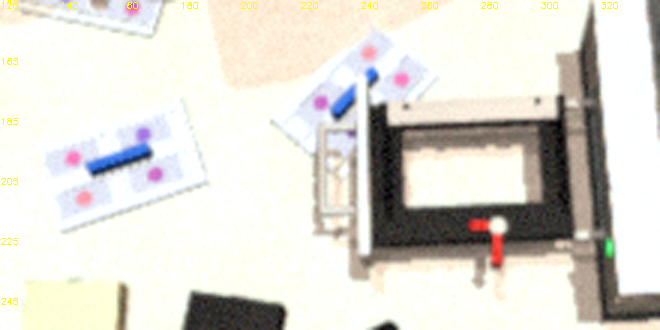

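The top crop shows the tray with its lip strip from about (245,237) to (315,233). The pivot cap is at about (269,184) and the pin at about (269,167), so the latch is open. The handle bar is at x≈341, rows 188–225. The carrier with its bar at (424,222) is the farthest from the base at 0.61 m. I'll fit the poses next.

```bash
cat >> h.py <<'E'
from scipy.optimize import minimize
from scipy.ndimage import map_coordinates
def samp(im,p): return map_coordinates(im,[p[:,1],p[:,0]],order=1,mode='nearest')
def T(P,q): # local pts->world, q=(x,y,z,yaw)
    c,s=np.cos(q[3]),np.sin(q[3]); P=np.atleast_2d(P); return np.c_[q[0]+c*P[:,0]-s*P[:,1],q[1]+s*P[:,0]+c*P[:,1],q[2]+P[:,2]]
def edge(a,b,n=30):
    t=np.linspace(.05,.95,n)[:,None]; return np.array(a)*(1-t)+np.array(b)*t
E
cat > fit.py <<'E'
from h import *
t=cam("top"); s=cam("side")
def rect(hx,hy,z): return [np.array(v,float) for v in((-hx,-hy,z),(hx,-hy,z),(hx,hy,z),(-hx,hy,z))]
def score(cs,q,hx,hy,z,chan,d):
    v=rect(hx,hy,z);tot=0
    for c in cs:
        im=chan(cv2.GaussianBlur(c["image"],(0,0),.7).astype(float))
        for i in range(4):
            a,b=v[i],v[(i+1)%4]; e=edge(a,b); u=(b-a)/np.linalg.norm(b-a); nrm=np.array([u[1],-u[0],0])
            tot+=np.mean(samp(im,proj(c,T(e-d*nrm,q)))-samp(im,proj(c,T(e+d*nrm,q))))
    return tot
ch=lambda im: im[...,2]-im[...,0]
for cs,n in(([t],'t'),([s],'s'),([t,s],'ts')):
    f=lambda p:-score(cs,(p[0],p[1],0,p[2]),.054,.084,.006,ch,.004)
    r=min((minimize(f,[.522,-.311,y0],method='Nelder-Mead',options=dict(initial_simplex=[[.522,-.311,y0],[.53,-.311,y0],[.522,-.303,y0],[.522,-.311,y0+.1]])) for y0 in(.2,.3,.4,-.3)),key=lambda r:r.fun)
    g=lambda p:-score(cs,(p[0],p[1],0,p[2]),.006,.035,.028,ch,.004)
    r2=minimize(g,r.x,method='Nelder-Mead')
    print('plate',n,r.x.round(4),r.fun,'bar',r2.x.round(4))
# tray landmarks
I=lambda p,s_,x0,y0:((p[0]+.5)/s_-.5+x0,(p[1]+.5)/s_-.5+y0)
def tri(a,b):
    P=[];
    A=[];B=[]
    for c,p in((t,a),(s,b)):
        M=c["K"]@np.c_[c["R"],c["tvec"]]; A+= [p[0]*M[2]-M[0],p[1]*M[2]-M[1]]
    A=np.array(A); return np.linalg.lstsq(A[:,:3],-A[:,3],rcond=None)[0]
tt=lambda *p:I(p,3,220,150); ss=lambda *p:I(p,3,120,145)
L=dict(pivotcap=(tt(147,103),ss(498,225)),lipL=(tt(73,242),ss(550,120)),lipR=(tt(285,229),ss(385,127)),
 lipLo=(tt(76,271),ss(548,96)),lipRo=(tt(287,262),ss(387,102)),hbar1=(tt(360,115),ss(318,212)),hbar2=(tt(370,228),ss(322,127)),
 screwL=(tt(98,263),ss(537,100)),screwR=(tt(261,252),ss(400,107)))
for k,(a,b) in L.items(): print(k,tri(a,b).round(4),bp(t,*a,.089).round(4),bp(s,*b,.089).round(4))
E
python3 fit.py
```

```text
plate t [ 0.523  -0.3116  0.3866] -53.95506633604303 bar [ 0.5226 -0.3106  0.394 ]
plate s [ 0.5211 -0.3127  0.384 ] -38.46898345174154 bar [ 0.5221 -0.3112  0.3787]
plate ts [ 0.5224 -0.3118  0.3866] -91.11305990293306 bar [ 0.5224 -0.3108  0.3896]
pivotcap [0.6051 0.1102 0.0965] [0.6067 0.1108 0.089 ] [0.6031 0.1099 0.089 ]
lipL [0.4843 0.1684 0.0862] [0.484  0.1714 0.089 ] [0.4857 0.1626 0.089 ]
lipR [ 0.4985 -0.0111  0.0872] [ 0.4983 -0.0102  0.089 ] [ 0.4992 -0.0123  0.089 ]
lipLo [0.4589 0.165  0.0911] [0.4591 0.1681 0.089 ] [0.4584 0.1602 0.089 ]
lipRo [ 0.47   -0.0121  0.0871] [ 0.4698 -0.0121  0.089 ] [ 0.4708 -0.0116  0.089 ]
hbar1 [ 0.5975 -0.0744  0.0979] [ 0.5993 -0.0746  0.089 ] [ 0.5951 -0.0767  0.089 ]
hbar2 [ 0.5006 -0.082   0.0867] [ 0.5004 -0.0833  0.089 ] [ 0.5014 -0.079   0.089 ]
screwL [0.4656 0.1488 0.0948] [0.4663 0.1495 0.089 ] [0.4633 0.1485 0.089 ]
screwR [0.4777 0.0076 0.0938] [0.4781 0.0102 0.089 ] [0.476  0.0025 0.089 ]
```

Request:
servo_tool(series=[[[0.028, 0.026, 0], [0, 0, 0.155], 0.04], [[0.056, 0.053, 0], [0, 0, 0.31], 0.04], [[0.084, 0.08, 0], [0, 0, 0.47], 0.04], [[0.112, 0.106, 0], [0, 0, 0.62], 0.04], [[0.14, 0.132, 0], [0, 0, 0.78], 0.04], [[0.168, 0.159, 0], [0, 0, 0.935], 0.04], [[0.196, 0.185, -0.02], [0, 0, 1.09], 0.04], [[0.224, 0.212, -0.05], [0, 0, 1.25], 0.04], [[0.252, 0.238, -0.08], [0, 0, 1.4], 0.04], [[0.28, 0.265, -0.11], [0, 0, 1.559], 0.04]])

```text
time_s: 1.55
tcp_pos: [0.5236, -0.3101, 0.092]
tool_rot: [3.141, -0.0, 0.392]
ft_force: [-0.1, -0.9, -0.2]
opening: 0.465
```

```bash
cat > tray.py <<'E'
from h import *
t=cam("top"); s=cam("side")
gray=lambda c: cv2.GaussianBlur(c["image"],(0,0),.7).astype(float).mean(2)
G={id(t):gray(t),id(s):gray(s)}
def sc(cs,p,d=.004):
    q=(p[0],p[1],.078,p[2]); tot=0
    for c in cs:
        for a,b,n,w in(((-.047,-.09,.011),(-.047,.09,.011),(1,0,0),2),((-.053,-.09,.011),(-.066,-.09,.011),(0,-1,0),1),((-.053,.09,.011),(-.066,.09,.011),(0,1,0),1)):
            e=edge(a,b); n=np.array(n)*d
            tot+=w*np.mean(samp(G[id(c)],proj(c,T(e-n,q)))-samp(G[id(c)],proj(c,T(e+n,q))))
    return tot
for cs,nm in(([t],'t'),([s],'s'),([t,s],'ts')):
    x0=[.5375,.083,.08]
    r=minimize(lambda p:-sc(cs,p),x0,method='Nelder-Mead',options=dict(initial_simplex=[x0,[.542,.083,.08],[.5375,.088,.08],[.5375,.083,.11]]))
    print(nm,r.x.round(4),r.fun)
print(bot.sense()["tcp_pos"],bot.sense()["tool_rot"])
E
python3 tray.py
```

```text
t [0.5384 0.0842 0.0704] -188.34263149104663
s [0.5361 0.0836 0.0787] -278.2421348950376
ts [0.5365 0.0843 0.0753] -456.7711350189315
[ 0.52348893 -0.3077522   0.0897249 ] [-3.13734966e+00  2.01762205e-03  3.93718472e-01]
```

Request:
servo_tool(series=[[[0, 0, -0.025], [0, 0, 0], 0.035], [[0, 0, -0.05], [0, 0, 0], 0.035], [[0, 0, -0.068], [0, 0, 0], 0.035], [[0, 0, -0.076], [0, 0, 0], 0.035], [[0, 0, -0.081], [0, 0, 0], 0.035], [[0, 0, -0.083], [0, 0, 0], 0.035], [[0, 0, -0.083], [0, 0, 0], 0.03], [[0, 0, -0.083], [0, 0, 0], 0.0], [[0, 0, -0.083], [0, 0, 0], 0.0], [[0, 0, -0.083], [0, 0, 0], 0.0]])

```text
time_s: 2.9
tcp_pos: [0.5227, -0.311, 0.01]
tool_rot: [3.141, -0.0, 0.387]
ft_force: [-0.3, 0.4, -0.2]
opening: -0.0
```

```bash
python3 - <<'E'
from h import *
t=cam("top"); s=cam("side")
b=np.zeros((330,780,3),np.uint8)
crop(t,360,170,130,110,3,"a.png",2); crop(s,110,140,130,110,3,"b.png",2)
cv2.imwrite("pics/g1.png",np.hstack([cv2.imread("pics/a.png"),cv2.imread("pics/b.png")])); print(bot.sense())
E
```

```text
{'time_s': 3.0, 'joints': array([-6.45216925e-01,  7.09485516e-01,  1.75951001e+00,  1.11844083e-04,
        6.72512649e-01, -1.03237112e+00]), 'joint_velocities': array([ 0.00106918,  0.00019606,  0.00126126, -0.00065523,  0.00150267,
       -0.00045485]), 'tau': array([ 3.41842780e-03, -6.61742377e+01, -1.68893713e+01, -2.28477359e-05,
        7.69640428e-04,  6.12834106e-05]), 'tcp_pos': array([ 0.52273029, -0.31094494,  0.00986457]), 'tool_rot': array([ 3.14155586e+00, -1.03142520e-04,  3.87066712e-01]), 'ft_force': array([-0.75197276,  0.36673309,  0.69358213]), 'moment': array([0.01262892, 0.05610733, 0.02620875]), 'opening': 0.00271854131481547}
```

View pics/g1.png

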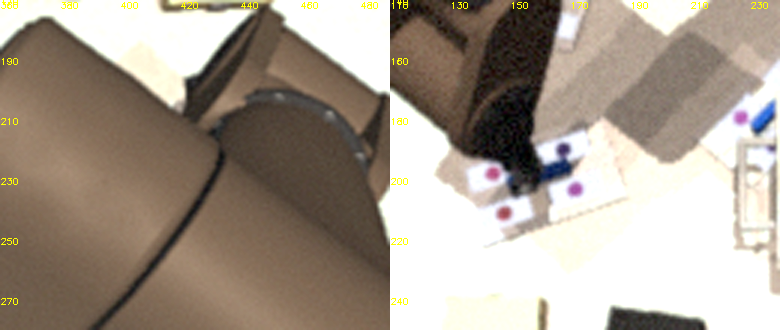

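The picture is not decisive. The gripper covers the bar's left half in the side view (about (150,198)), the bar shows at about (163,196), and the opening reads 0. I'll check where the tips should appear.

```bash
python3 - <<'E'
from h import *
s=cam("side")
p=bot.sense()["tcp_pos"]
for dz in(0,.019,.07): print(dz,proj(s,p+[0,0,dz]))
q=(.5224,-.311,0,.387)
print(proj(s,T([[0,-.035,.028],[0,.035,.028],[.0,-.035,.006],[0,.035,.006]],q)))
print(bp(s,152,193,.028))
E
```

```text
0 [[160.42125209 199.05188387]]
0.019 [[158.82553879 197.23697008]]
0.07 [[154.31054584 192.10176005]]
[[148.63353073 200.70465045]
 [169.09006126 193.76114659]
 [150.64573285 202.75029594]
 [170.76232396 195.90611823]]
[ 0.50832676 -0.33579325  0.028     ]
```

Request:
servo_tool(series=[[[0, 0, 0], [0, 0, 0], 0.0], [[0, 0, 0], [0, 0, 0], 0.0], [[0, 0, 0.005], [0, 0, 0], 0.0], [[0, 0, 0.01], [0, 0, 0], 0.0], [[0, 0, 0.015], [0, 0, 0], 0.0], [[0, 0, 0.02], [0, 0, 0], 0.0], [[0, 0, 0.025], [0, 0, 0], 0.0], [[0, 0, 0.03], [0, 0, 0], 0.0], [[0, 0, 0.03], [0, 0, 0], 0.0], [[0, 0, 0.03], [0, 0, 0], 0.0]])

```text
time_s: 4.3
tcp_pos: [0.5227, -0.3109, 0.0397]
tool_rot: [-3.141, -0.0, 0.387]
ft_force: [-0.1, 1.5, -0.5]
opening: -0.001
```

```bash
python3 - <<'E'
from h import *
s=cam("side"); crop(s,110,140,120,100,6,"g2.png",2)
print([bot.sense()[k] for k in("opening","ft_force")])
E
```

```text
[0.0004938509116366297, array([ 0.16678108, -0.22836039,  0.61158468])]
```

View pics/g2.png

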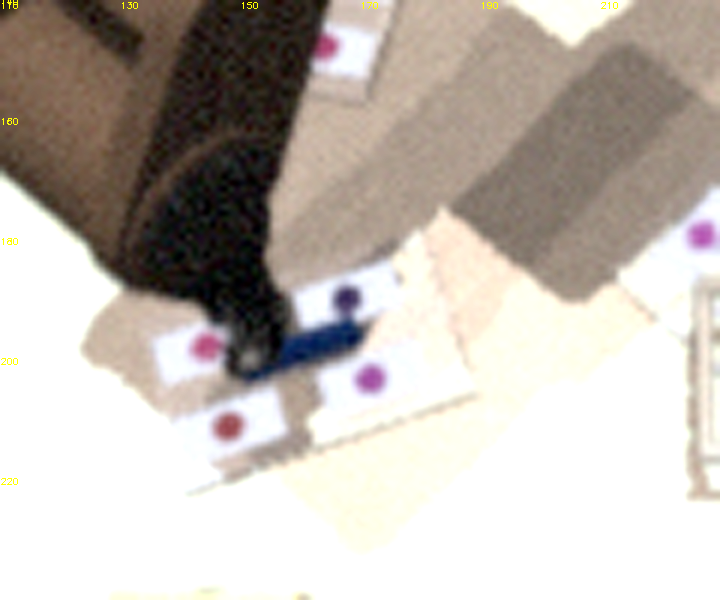

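The carrier still lies flat at its old place. The dark finger ends at about (150,201), but the reported TCP should project to (158,196). I'll check the offset with the first side picture, where the gripper was in clear view.

```bash
python3 - <<'E'
from h import *
s=cam("side"); t=cam("top")
print("tip now",bp(s,150,201,.04),proj(s,bot.sense()["tcp_pos"]))
p=np.array([.243,-.576,.203]); y=-1.172; j=np.array([np.cos(y),np.sin(y),0])
print("start tcp",proj(s,p),"grasp",proj(s,p+[0,0,.0187]),"fingers",proj(s,[p+j*.0425+[0,0,.013],p-j*.0425+[0,0,.013]]),"body",proj(s,p+[0,0,.0727]))
im=cv2.imread("pics/side0.png"); s["image"]=im[:,:,::-1]; crop(s,0,20,110,90,6,"g0.png",3)
E
```

```text
tip now [ 0.54030174 -0.33458973  0.04      ] [[157.92366952 196.15310217]]
start tcp [[69.53908589 91.88156906]] grasp [[66.48039967 88.34563165]] fingers [[53.68956006 93.69216334]
 [81.04479075 85.21133236]] body [[57.10916376 77.51218834]]
```

View pics/g0.png

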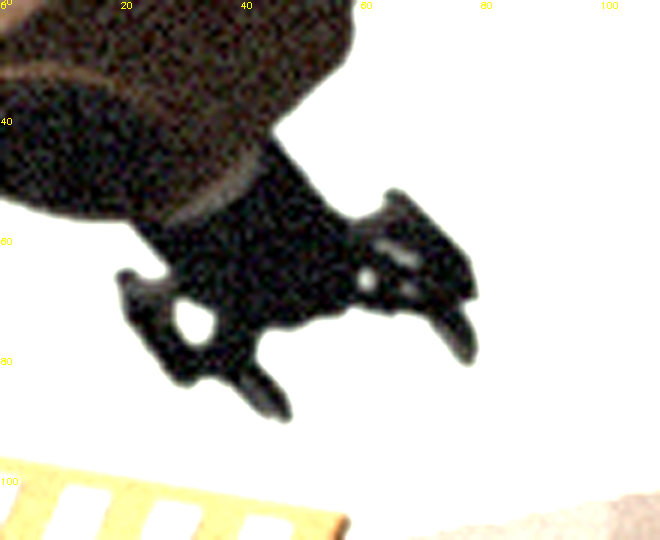

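The side picture puts the initial fingertips at about (47,89) and (77,79), where I expected (54,94) and (81,85). The real tips are therefore offset from the reported TCP by something like 30 mm. I'll get a clear view above open desk to measure this.

Request:
servo_tool(series=[[[0, 0, 0.05], [0, 0, 0], 0.0], [[0.01, 0.03, 0.1], [0, 0, 0], 0.0], [[0.03, 0.07, 0.13], [0, 0, 0], 0.0], [[0.05, 0.11, 0.16], [0, 0, 0], 0.0], [[0.05, 0.13, 0.16], [0, 0, 0], 0.0], [[0.05, 0.13, 0.16], [0, 0, 0], 0.0], [[0.05, 0.13, 0.16], [0, 0, 0], 0.0], [[0.05, 0.13, 0.16], [0, 0, 0], 0.0], [[0.05, 0.13, 0.16], [0, 0, 0], 0.0], [[0.05, 0.13, 0.16], [0, 0, 0], 0.0]])

```text
time_s: 5.7
tcp_pos: [0.5726, -0.1814, 0.1996]
tool_rot: [-3.141, 0.0, 0.386]
ft_force: [0.4, 0.1, -0.4]
opening: 0.0
```

```bash
python3 - <<'E'
from h import *
s=cam("side"); p=bot.sense()["tcp_pos"]; print(p,bot.sense()["tool_rot"],proj(s,p),proj(s,p+[0,0,.03]),proj(s,p+[0,0,.0727]))
for k in range(3): print("axis",k,proj(s,p+np.eye(3)[k]*.1)-proj(s,p))
u,v=proj(s,p)[0].astype(int); crop(s,u-60,v-60,100,90,6,"g3.png",3)
E
```

```text
[ 0.57262676 -0.18124362  0.19971247] [-3.14148662e+00  2.32914285e-05  3.86597182e-01] [[185.04820521 195.91329893]] [[182.6960019  192.40827352]] [[179.12340323 187.08473322]]
axis 0 [[-3.72805835 34.11227476]]
axis 1 [[34.99601412  1.05706657]]
axis 2 [[ -8.36029591 -12.45770273]]
```

View pics/g3.png

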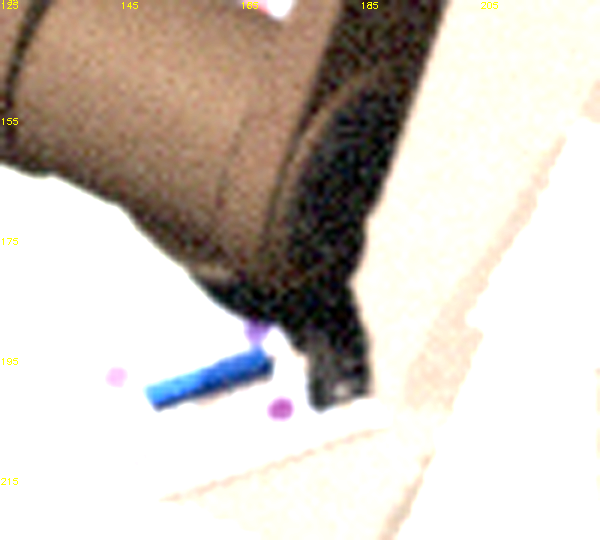

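The finger's lower end runs from (176.5,203) to (185,200.5), against the expected TCP at (185,196). I'll solve for a tool-frame offset from the two views.

```bash
python3 - <<'E'
from h import *
from scipy.spatial.transform import Rotation as Ro
from scipy.optimize import least_squares
s=cam("side")
P0,R0=np.array([.243,-.576,.203]),Ro.from_euler('xyz',[np.pi,0,-1.172])
P1,R1=np.array([.5726,-.1814,.1996]),Ro.from_euler('xyz',[np.pi,0,.387])
# finger tip models (tool frame): shut near-finger outer bottom corners, width 22, thickness th
for th in(.006,.010,.014):
  def res(o):
    a=proj(s,[P0+R0.apply(o+[sg*(.0427+th/2),0,-.013]) for sg in(1,-1)])-[[47,88.5],[76.5,79.5]]
    b=proj(s,[P1+R1.apply(o+[th,sg*.011,0]) for sg in(1,-1)])-[[176.5,203],[185,200.5]]
    return np.r_[a.ravel(),b.ravel()]
  r=least_squares(res,[0,0,0.]); print(th,r.x.round(4),r.fun.round(1))
E
```

```text
0.006 [ 0.0096  0.0158 -0.0099] [-0.2  0.5 -0.1  0.4  0.1 -0.2 -0.8 -0.2]
0.01 [ 0.0077  0.0147 -0.0126] [-0.7  0.3  0.8 -0.3  0.5  0.1 -0.5 -0. ]
0.014 [ 0.0058  0.0136 -0.0152] [-1.2  0.   1.7 -0.9  0.8  0.3 -0.1  0.2]
```

Request:
servo_tool(series=[[[0.015, 0.02, -0.05], [0, 0, 0], 0.0], [[0.015, 0.02, -0.1], [0, 0, 0], 0.0], [[0.015, 0.02, -0.15], [0, 0, 0], 0.0], [[0.015, 0.02, -0.18], [0, 0, 0], 0.0], [[0.015, 0.02, -0.19], [0, 0, 0], 0.0], [[0.015, 0.02, -0.194], [0, 0, 0], 0.0], [[0.015, 0.02, -0.196], [0, 0, 0], 0.0], [[0.015, 0.02, -0.197], [0, 0, 0], 0.0], [[0.015, 0.02, -0.198], [0, 0, 0], 0.0], [[0.015, 0.02, -0.198], [0, 0, 0], 0.0]])

```text
time_s: 7.05
tcp_pos: [0.5878, -0.161, 0.0021]
tool_rot: [3.141, -0.0, 0.387]
ft_force: [0.5, -0.8, -0.3]
opening: 0.001
```

```bash
python3 - <<'E'
from h import *
s=cam("side"); p=bot.sense()["tcp_pos"]; print(p,bot.sense()["ft_force"],proj(s,p))
u,v=proj(s,p)[0].astype(int); crop(s,u-35,v-35,60,50,12,"g4.png",2)
E
```

```text
[ 0.58779768 -0.1609625   0.002038  ] [-1.05014017  0.69440926  0.25429266] [[203.5989044  219.69258008]]
```

View pics/g4.png

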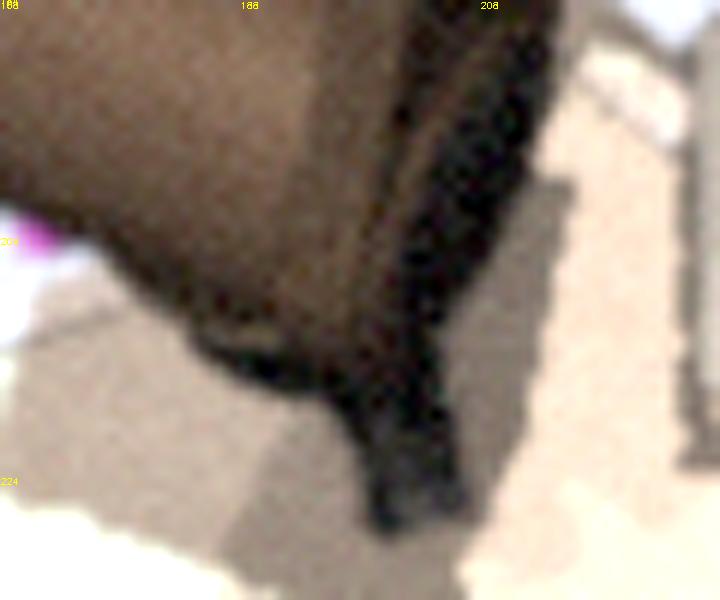

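The finger's lower end is at about (199.6,227.7)–(206.7,226), against a TCP projection of (203.6,219.7). The TCP reads 2 mm above the desk with no contact. I'll probe the desk for the true tip height.

Request:
servo_tool(series=[[[0, 0, -0.001], [0, 0, 0], 0.0], [[0, 0, -0.002], [0, 0, 0], 0.0], [[0, 0, -0.003], [0, 0, 0], 0.0], [[0, 0, -0.004], [0, 0, 0], 0.0], [[0, 0, -0.004], [0, 0, 0], 0.0], [[0, 0, -0.005], [0, 0, 0], 0.0], [[0, 0, -0.005], [0, 0, 0], 0.0], [[0, 0, -0.006], [0, 0, 0], 0.0], [[0, 0, -0.006], [0, 0, 0], 0.0], [[0, 0, -0.006], [0, 0, 0], 0.0]])

```text
time_s: 8.35
tcp_pos: [0.5877, -0.161, -0.0042]
tool_rot: [-3.142, -0.0, 0.387]
ft_force: [-0.1, -0.6, 0.1]
opening: -0.005
```

```bash
python3 - <<'E'
from h import *
s=cam("side"); cv2.imwrite("pics/raw_s_desk.png",s["image"][:,:,::-1])
# intensity map near the tip
print(cv2.cvtColor(s["image"],cv2.COLOR_RGB2GRAY)[214:234,192:216])
im0=cv2.cvtColor(cv2.imread("pics/side0.png"),cv2.COLOR_BGR2GRAY)
print(im0[70:98:1,36:60])
E
```

```text
[[  8  11  19  24  27  25  12  21  11  18  10   7  18  46  61  61  61  60
   60  61  70 107 121 124]
 [ 14  18   3   9  12  15  17  20  18  14   4   8  15  37  54  59  59  62
   64  66  88 112 122 122]
 [  7  13   9   3   3  12  19   0  18  10   8  17  20  42  53  61  60  64
   61  68 107 121 122 123]
 [ 43  20  26  13   7   5   6   4   2  11  10   9  21  34  58  64  56  61
   65  67 108 123 126 126]
 [ 63  57  53  42  20   5  11  14  17  12  16   1  16  29  52  65  62  62
   61  69 108 123 122 122]
 [ 75  74  72  65  33   5   5  20  20  17  16   4   2  14  48  57  60  59
   61  70 107 118 123 122]
 [ 75  72  74  67  48  28  13  18  25  20  13  12   7   7  42  56  61  59
   60  85 113 124 123 122]
 [ 73  76  71  69  61  41  16  26  29  23  17  18  10  16  36  57  58  62
   68 103 118 118 124 121]
 [ 75  74  73  72  74  58  39  21  27  30  21  24  26  18  29  48  60  63
   73 109 120 123 121 122]
 [ 73  75  73  75  73  65  47  33  32  27  27  19   9  14  26  54  62  64
   88 117 122 123 122 126]
 [ 74  75  75  74  72  67  45  28  23  28  28  24  19  17  22  55  61  67
  110 125 123 12
[... 3049 characters left out ...]
30 131 132 129 132 131 130 127 128 114 106 119 126 130 130 131 131
  129 131 131 130 130 130]
 [130 129 130 128 134 127 131 132 130 132 132 129 130 127 131 132 130 130
  130 127 135 132 128 131]
 [132 131 133 129 132 132 133 131 130 132 133 131 128 129 129 129 129 131
  129 129 130 131 131 130]
 [131 128 130 129 130 132 129 131 128 130 133 132 132 131 131 129 133 129
  131 130 132 130 130 133]
 [131 132 133 131 131 131 130 128 130 127 132 130 129 131 129 132 130 131
  133 131 131 127 129 129]
 [130 132 129 129 131 130 128 132 131 131 127 132 131 130 130 130 133 130
  129 132 133 131 131 128]
 [130 130 132 127 131 129 130 133 133 131 130 129 128 132 128 130 130 131
  131 130 132 128 132 129]]
```

Request:
servo_tool(series=[[[0, 0, -0.001], [0, 0, 0], 0.0], [[0, 0, -0.002], [0, 0, 0], 0.0], [[0, 0, -0.003], [0, 0, 0], 0.0], [[0, 0, -0.004], [0, 0, 0], 0.0], [[0, 0, -0.0045], [0, 0, 0], 0.0], [[0, 0, -0.005], [0, 0, 0], 0.0], [[0, 0, -0.0055], [0, 0, 0], 0.0], [[0, 0, -0.006], [0, 0, 0], 0.0], [[0, 0, -0.006], [0, 0, 0], 0.0], [[0, 0, -0.006], [0, 0, 0], 0.0]])

```text
time_s: 9.65
tcp_pos: [0.5877, -0.161, -0.0102]
tool_rot: [3.142, -0.0, 0.387]
ft_force: [0.6, -0.3, -0.4]
opening: 0.002
```

Request:
servo_tool(series=[[[0, 0, -0.001], [0, 0, 0], 0.0], [[0, 0, -0.002], [0, 0, 0], 0.0], [[0, 0, -0.003], [0, 0, 0], 0.0], [[0, 0, -0.004], [0, 0, 0], 0.0], [[0, 0, -0.0045], [0, 0, 0], 0.0], [[0, 0, -0.005], [0, 0, 0], 0.0], [[0, 0, -0.0055], [0, 0, 0], 0.0], [[0, 0, -0.006], [0, 0, 0], 0.0], [[0, 0, -0.006], [0, 0, 0], 0.0], [[0, 0, -0.006], [0, 0, 0], 0.0]])

```text
time_s: 10.9
tcp_pos: [0.5877, -0.161, -0.0162]
tool_rot: [3.142, -0.0, 0.387]
ft_force: [-0.1, -0.4, 0.6]
opening: -0.002
```

```bash
python3 - <<'E'
from h import *
s=cam("side"); print(bot.sense()["tcp_pos"],bot.sense()["ft_force"])
print(cv2.cvtColor(s["image"],cv2.COLOR_RGB2GRAY)[220:234,192:212])
E
```

```text
[ 0.58774262 -0.16097759 -0.01616081] [ 0.17681017  0.08240997 -0.26929288]
[[ 72  70  72  70  54  24  11  15  20  17  19   2   2  15  22  48  58  62
   60  68]
 [ 75  77  74  69  61  43  22  13  22  25  25  19  14  15  16  46  60  60
   60  71]
 [ 73  76  77  73  73  63  41  24  23  29  23  23  10  18  24  49  59  61
   65  89]
 [ 74  75  73  72  74  71  53  31  24  22  24  16  24  28  24  45  57  62
   71 106]
 [ 76  77  75  74  75  72  54  35  23  30  29  27  18   7  19  34  57  60
   73 107]
 [ 76  73  74  75  74  71  57  35  27  26  22  26  13  14  11  40  56  67
   91 116]
 [ 74  77  75  76  75  71  60  32  13  18  27  36  43  33  24  35  58  85
  108 121]
 [ 72  75  74  73  71  71  68  46  14  19  38  40  51  43  27  31  64 102
  120 123]
 [ 69  73  74  76  73  73  75  45  18  23  28  34  44  38  41  49  84 110
  122 123]
 [ 73  73  76  71  71  75  75  54  30  28  36  49  58  54  59  67 101 118
  121 121]
 [ 73  73  73  69  73  73  72  68  51  51  53  63  70  68  69  67 106 122
  122 122]
 [ 71  74  75  74  74  75  71  71  74  68  69  73  70  71  71  76 108 120
  122 121]
 [ 73  72  73  72  75  73  73  72  68  73  72  72  75  75  76  92 116 124
  123 126]
 [ 88  78  79  74  71  72  72  72  73  71  74  73  72  71  80 100 121 124
  127 127]]
```

Request:
servo_tool(series=[[[0, 0, -0.001], [0, 0, 0], 0.0], [[0, 0, -0.002], [0, 0, 0], 0.0], [[0, 0, -0.003], [0, 0, 0], 0.0], [[0, 0, -0.004], [0, 0, 0], 0.0], [[0, 0, -0.005], [0, 0, 0], 0.0], [[0, 0, -0.0055], [0, 0, 0], 0.0], [[0, 0, -0.006], [0, 0, 0], 0.0], [[0, 0, -0.0065], [0, 0, 0], 0.0], [[0, 0, -0.007], [0, 0, 0], 0.0], [[0, 0, -0.007], [0, 0, 0], 0.0]])

```text
time_s: 12.2
tcp_pos: [0.5877, -0.161, -0.0232]
tool_rot: [3.142, -0.0, 0.387]
ft_force: [0.4, 0.0, -0.1]
opening: -0.0
```

Request:
servo_tool(series=[[[0, 0, -0.001], [0, 0, 0], 0.0], [[0, 0, -0.002], [0, 0, 0], 0.0], [[0, 0, -0.003], [0, 0, 0], 0.0], [[0, 0, -0.004], [0, 0, 0], 0.0], [[0, 0, -0.005], [0, 0, 0], 0.0], [[0, 0, -0.006], [0, 0, 0], 0.0], [[0, 0, -0.0065], [0, 0, 0], 0.0], [[0, 0, -0.007], [0, 0, 0], 0.0], [[0, 0, -0.0075], [0, 0, 0], 0.0], [[0, 0, -0.0075], [0, 0, 0], 0.0]])

```text
time_s: 13.45
tcp_pos: [0.5878, -0.161, -0.0285]
tool_rot: [3.141, -0.001, 0.387]
ft_force: [-7.9, 2.9, 25.8]
opening: 0.001
```

```bash
python3 - <<'E'
from h import *
s=cam("side"); print(bot.sense())
cv2.imwrite("pics/raw_s_desk2.png",s["image"][:,:,::-1])
print(cv2.cvtColor(s["image"],cv2.COLOR_RGB2GRAY)[222:236,194:212])
E
```

```text
{'time_s': 13.5, 'joints': array([-3.75636903e-01,  7.69296380e-01,  1.76982152e+00,  3.23379576e-05,
        6.01350554e-01, -7.62814573e-01]), 'joint_velocities': array([-1.99151731e-03, -1.38548368e-04,  6.21791659e-04, -1.50698210e-04,
        4.38287555e-04, -1.01697876e-05]), 'tau': array([-2.56963391e-01, -5.36738241e+01, -1.48452732e+01,  6.46874984e-02,
       -2.02248596e+00, -8.73657500e-04]), 'tcp_pos': array([ 0.5878405 , -0.16097725, -0.02850416]), 'tool_rot': array([ 3.14082913e+00, -8.25337169e-04,  3.87151330e-01]), 'ft_force': array([-7.66131498,  2.82744671, 25.84618513]), 'moment': array([ 0.39972468,  1.30718819, -0.02941729]), 'opening': 0.0025685772738959266}
[[ 77  78  68  63  38  18  18  23  26   4  13   2  13  31  56  62  64  67]
 [ 75  71  70  73  58  34  18  23  21  22  16  17  26  38  53  66  69  91]
 [ 74  76  75  72  71  46  22  25  20  28  22  23  21  34  53  62  71 108]
 [ 76  78  74  76  71  55  28  29  24  23  21  19  14  25  50  64  91 116]
 [ 77  74  73  73  70  55  32  28  26  28  22  17   8  29  49  65 104 123]
 [ 76  74  73  71  73  54  31  15  21  31  31  39  28  26  38  63 104 120]
 [ 76  76  74  71  72  62  37  23  20  33  40  46  32  29  43  84 113 124]
 [ 69  74  75  78  72  68  42  17  28  37  36  42  42  47  78 109 120 120]
 [ 70  72  74  74  77  66  43  23  29  39  54  58  60  67 103 122 125 122]
 [ 72  74  74  73  74  72  61  50  51  58  65  71  71  74 107 124 123 121]
 [ 73  73  78  75  71  71  73  72  72  72  71  76  74  79 104 122 124 126]
 [ 76  72  73  74  75  72  71  72  73  73  74  72  75  75  96 114 125 125]
 [105  90  75  74  73  73  77  74  72  73  77  74  76  79  98 119 131 130]
 [129 115  87  72  69  73  73  74  73  77  78  91 105 106 119 130 134 131]]
```

```bash
python3 - <<'E'
from h import *
s=cam("side"); p=bot.sense()["tcp_pos"]; c,n=np.cos(.387),np.sin(.387)
for uv in((200,231.2),(207.7,229.2),(203.9,230.2)):
    w=bp(s,*uv,0)-p; print(uv,(w+p).round(4),"tool x,y:",(c*w[0]+n*w[1]).round(4),(n*w[0]-c*w[1]).round(4))
E
```

```text
(200, 231.2) [ 0.6269 -0.1698  0.    ] tool x,y: 0.0329 0.0229
(207.7, 229.2) [ 0.6193 -0.1449  0.    ] tool x,y: 0.0352 -0.003
(203.9, 230.2) [ 0.6231 -0.1572  0.    ] tool x,y: 0.0341 0.0098
```

Request:
servo_tool(series=[[[0, 0, 0.01], [0, 0, 0], 0.0], [[0, 0, 0.03], [0, 0, 0], 0.0], [[0, 0, 0.06], [0, 0, 0], 0.0], [[-0.02, -0.03, 0.08], [0, 0, 0], 0.03], [[-0.04, -0.08, 0.08], [0, 0, 0], 0.045], [[-0.06, -0.13, 0.08], [0, 0, 0], 0.045], [[-0.065, -0.15, 0.08], [0, 0, 0], 0.045], [[-0.065, -0.15, 0.08], [0, 0, 0], 0.045], [[-0.065, -0.15, 0.08], [0, 0, 0], 0.045], [[-0.065, -0.15, 0.08], [0, 0, 0], 0.045]])

```text
time_s: 14.8
tcp_pos: [0.5232, -0.3097, 0.0494]
tool_rot: [-3.141, -0.0, 0.389]
ft_force: [0.3, 0.5, -0.0]
opening: 0.526
```

```bash
cat > off.py <<'E'
from h import *
from scipy.spatial.transform import Rotation as Ro
from scipy.optimize import least_squares
s=cam("side")
th=.0145
# (tcp, yaw, j1, [(tool pt, pixel)])
D=[((.243,-.576,.203),-1.172,-1.278,[((.0427+th/2,0,-.013),(47,88.8)),((-.0427-th/2,0,-.013),(76.7,79.7))]),
   ((.5726,-.1814,.1996),.387,-.41,[((th,.011,0),(176.5,203)),((th,-.011,0),(185,200.7))]),
   ((.5877,-.161,-.0285),.387,-.376,[((th,.011,0),(200,231.3)),((th,-.011,0),(207.7,229.2))]),
   ((.5877,-.161,.002),.387,-.376,[((th,.011,0),(199.6,228.2)),((th,-.011,0),(206.9,226))])]
def tip(m,p,d,pt):
    P,y,j,_=d; P=np.array(P); R=Ro.from_euler('xyz',[np.pi,0,y])
    if m=='tool': return P+R.apply(np.array(pt)+p)
    if m=='world': return P+R.apply(pt)+p
    ax=np.array([-np.sin(j),np.cos(j),0]); ra=np.array([np.cos(j),np.sin(j),0])
    if m=='j2': Q=Ro.from_rotvec(-p[0]*ax); c=np.array([0,0,p[1]]); return c+Q.apply(P+R.apply(pt)-c)
    if m=='j1frame': return P+R.apply(pt)+ra*p[0]+ax*p[1]+[0,0,p[2]]
    if m=='j2j5': 
        Q=Ro.from_rotvec(-p[0]*ax); c=np.array([0,0,.36]); w=P+[0,0,.2]; Q5=Ro.from_rotvec(-p[1]*ax)
        return c+Q.apply(w+Q5.apply(P+R.apply(pt)-w)-c)
    if m=='tilt': Q=Ro.from_rotvec([p[0],p[1],0]); return Q.apply(P+R.apply(pt))+[0,0,p[2]]
for m,n in(('tool',3),('world',3),('j2',2),('j1frame',3),('j2j5',2),('tilt',3)):
    def res(p):
        e=[]
        for d in D:
            X=[tip(m,p,d,a) for a,_ in d[3]]; e+=list((proj(s,X)-[b for _,b in d[3]]).ravel())
        z=tip(m,p,D[2],(0,0,0))[2]
        return np.r_[e,z/.001]
    x0=np.zeros(n); 
    if m=='j2': x0[:]=[.04,.4]
    r=least_squares(res,x0); print(m,r.x.round(4),'cost',round(r.cost,1),r.fun.round(1))
E
python3 off.py
```

```text
tool [ 0.0112  0.0088 -0.0265] cost 30.0 [-4.8 -0.6 -1.6 -1.6  2.1  0.4  1.3  0.1  0.4 -2.3 -1.  -2.4 -0.9 -1.5
 -1.7 -1.6 -2. ]
world [ 0.0144 -0.0024  0.0291] cost 31.5 [-2.9  4.2  0.5  3.   2.4  0.4  1.6  0.   0.6 -2.3 -0.7 -2.4 -0.6 -1.5
 -1.4 -1.6  0.6]
j2 [0.0441 0.4301] cost 25.7 [-4.1  0.6 -0.1  0.4  2.3 -1.4  1.5 -1.6 -0.8 -1.1 -2.1 -1.2 -2.  -0.6
 -2.7 -0.7 -1.4]
j1frame [0.0135 0.0019 0.0273] cost 33.0 [-5.2  1.9 -1.9  0.9  2.2  0.1  1.3 -0.2  0.6 -2.5 -0.8 -2.6 -0.7 -1.7
 -1.5 -1.7 -1.2]
j2j5 [0.044  0.0152] cost 26.0 [-4.2  0.4  0.1  0.5  2.3 -1.4  1.5 -1.6 -0.8 -1.1 -2.1 -1.2 -2.  -0.7
 -2.7 -0.7 -1.3]
tilt [0.0217 0.0281 0.0467] cost 96.8 [-2.3  2.3  0.4  0.7  2.4 -2.4  1.5 -2.8  2.2 -6.5  0.8 -6.7  0.7 -5.6
 -0.1 -5.7 -1.8]
```

Request:
servo_tool(series=[[[-0.014, 0.005, -0.01], [0, 0, 0], 0.045], [[-0.014, 0.005, -0.025], [0, 0, 0], 0.045], [[-0.014, 0.005, -0.04], [0, 0, 0], 0.045], [[-0.014, 0.005, -0.053], [0, 0, 0], 0.045], [[-0.014, 0.005, -0.06], [0, 0, 0], 0.045], [[-0.014, 0.005, -0.064], [0, 0, 0], 0.045], [[-0.014, 0.005, -0.065], [0, 0, 0], 0.04], [[-0.014, 0.005, -0.065], [0, 0, 0], 0.03], [[-0.014, 0.005, -0.065], [0, 0, 0], 0.02], [[-0.014, 0.005, -0.065], [0, 0, 0], 0.018]])

```text
time_s: 16.1
tcp_pos: [0.5091, -0.3061, -0.0153]
tool_rot: [3.141, -0.001, 0.387]
ft_force: [2.1, -0.3, 2.6]
opening: 0.215
```

```bash
python3 - <<'E'
from h import *
s=cam("side"); crop(s,120,150,90,80,8,"g5.png",2); print(bot.sense()["ft_force"],bot.sense()["opening"])
E
```

```text
[2.12430809 0.26540549 0.84428419] 0.21152395303778818
```

View pics/g5.png

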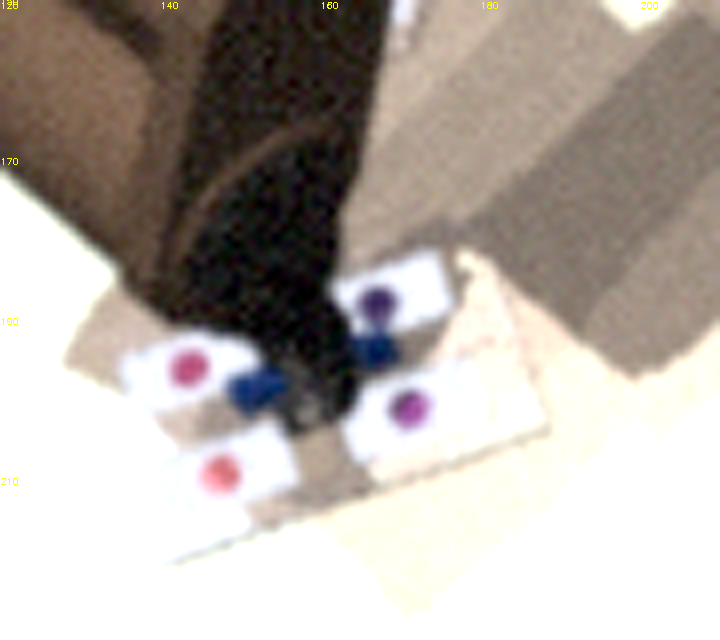

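The fingers now straddle the middle of the blue bar, with its ends showing at about (151,198) and (166,193). I'll close, then lift slightly.

Request:
servo_tool(series=[[[0, 0, 0], [0, 0, 0], 0.0], [[0, 0, 0], [0, 0, 0], 0.0], [[0, 0, 0], [0, 0, 0], 0.0], [[0, 0, 0], [0, 0, 0], 0.0], [[0, 0, 0.003], [0, 0, 0], 0.0], [[0, 0, 0.008], [0, 0, 0], 0.0], [[0, 0, 0.02], [0, 0, 0], 0.0], [[0, 0, 0.04], [0, 0, 0], 0.0], [[0, 0, 0.06], [0, 0, 0], 0.0], [[0, 0, 0.06], [0, 0, 0], 0.0]])

```text
time_s: 17.4
tcp_pos: [0.5093, -0.3064, 0.0461]
tool_rot: [3.139, -0.002, 0.387]
ft_force: [0.0, 0.4, -3.0]
opening: 0.126
```

Request:
servo_tool(series=[[[0, 0.01, 0.04], [0, 0, 0], 0.0], [[0.001, 0.04, 0.08], [0, 0, -0.02], 0.0], [[0.003, 0.085, 0.11], [0, 0, -0.06], 0.0], [[0.006, 0.135, 0.13], [0, 0, -0.1], 0.0], [[0.009, 0.19, 0.13], [0, 0, -0.15], 0.0], [[0.012, 0.245, 0.13], [0, 0, -0.2], 0.0], [[0.015, 0.3, 0.13], [0, 0, -0.24], 0.0], [[0.018, 0.345, 0.13], [0, 0, -0.28], 0.0], [[0.019, 0.375, 0.13], [0, 0, -0.3], 0.0], [[0.02, 0.385, 0.13], [0, 0, -0.311], 0.0]])

```text
time_s: 18.65
tcp_pos: [0.5283, 0.0805, 0.1738]
tool_rot: [-3.142, 0.001, 0.078]
ft_force: [-1.0, -0.1, -2.6]
opening: 0.126
```

```bash
python3 - <<'E'
from h import *
t=cam("top");s=cam("side"); cv2.imwrite("pics/raw_s_hov.png",s["image"][:,:,::-1]);cv2.imwrite("pics/raw_t_hov.png",t["image"][:,:,::-1])
crop(s,205,120,125,130,4,"a.png",1.5); crop(t,215,140,70,130,4,"b.png",1.5)
cv2.imwrite("pics/g6.png",np.hstack([cv2.imread("pics/a.png"),cv2.imread("pics/b.png")])); print(bot.sense())
E
```

```text
{'time_s': 18.75, 'joints': array([ 2.56419175e-02,  3.97033604e-01,  1.81457375e+00, -6.30321861e-05,
        9.30572791e-01, -5.14753814e-02]), 'joint_velocities': array([-0.03243501, -0.00549502,  0.00412297, -0.00378103, -0.00109727,
       -0.02750148]), 'tau': array([ 1.67737216e+00, -5.34671474e+01, -2.38213706e+01,  7.31585431e-02,
        1.87447906e-02,  3.82703952e-01]), 'tcp_pos': array([0.52857114, 0.07946387, 0.17389006]), 'tool_rot': array([3.14157242e+00, 5.89312866e-04, 7.71549616e-02]), 'ft_force': array([ 0.31865017, -0.98095882, -2.13408945]), 'moment': array([0.04343757, 0.00433818, 0.00260818]), 'opening': 0.12193510050127312}
```

View pics/g6.png

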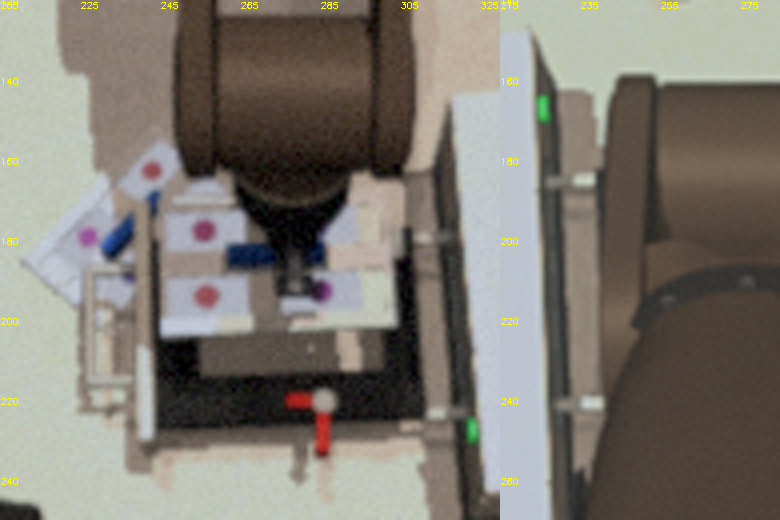

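The hovering view shows the carrier above the tray with its +x edge running from about (245.4,203.6) to (304.1,201.6). The slide dots are at (256,177.6), (256.4,193.9) and (285,192.4). The pin is at about (285,231) and the pivot cap at (286,220). I'll fit the held carrier's pose from these.

```bash
cat > pose.py <<'E'
from h import *
from scipy.spatial.transform import Rotation as Ro
from scipy.optimize import least_squares
s=cam("side")
def dot(im,u,v,r=5):
    im=im.astype(float); sat=im.max(2)-im.min(2); y,x=np.mgrid[int(v)-r:int(v)+r+1,int(u)-r:int(u)+r+1]
    w=sat[y,x]; w=np.clip(w-np.median(w)-.3*(w.max()-np.median(w)),0,None); return np.array([(w*x).sum(),(w*y).sum()])/w.sum()
im0=cv2.imread("pics/side0.png")
q=(.5222,-.3114,0,.387); c,n=np.cos(q[3]),np.sin(q[3]); tpl=[]
for u,v in((144.1,197.3),(147.7,210.7),(171.3,202.3),(167.3,189)):
    d=dot(im0,u,v,3); w=bp(s,*d,.006)-[q[0],q[1],0]; tpl.append((c*w[0]+n*w[1],-n*w[0]+c*w[1],.006))
tpl=np.array(tpl); print("dots",tpl.round(4).tolist())
def fit(im,dots,corners,z0,yaw0,ztol=.002,p0=(.54,.084)):
    """dots: list of (tpl idx,u,v); corners: list of (local pt,(u,v)); returns centre-bottom x,y,z, rotvec-ish (roll,pitch,yaw)"""
    M=[tpl[i] for i,_,_ in dots]+[k for k,_ in corners]; U=[dot(im,u,v) for _,u,v in dots]+[k for _,k in corners]; print(np.round(U,1).tolist())
    def res(p):
        X=np.array(p[:3])+Ro.from_euler('xyz',p[3:]).apply(np.array(M)); e=(proj(s,X)-U)/.5
        return np.r_[e.ravel(),(p[2]-z0)/ztol,p[3]/.05,p[4]/.05]
    r=least_squares(res,[*p0,z0,0,0,yaw0]); J=np.linalg.inv(r.jac.T@r.jac); print(r.x.round(4),"sd",np.sqrt(np.diag(J)).round(4),r.fun.round(1)); return r.x
E
python3 - <<'E'
from pose import *
im=cv2.imread("pics/raw_s_hov.png")
fit(im,[(0,256,177.6),(1,256.4,193.9),(2,285.1,192.4)],[((.054,-.084,.006),(245.4,202)),((.054,.084,.006),(304.1,200))],.188,.076)
fit(im,[(0,256,177.6),(1,256.4,193.9)],[((.054,-.084,0),(245.4,203.6)),((.054,.084,0),(304.1,201.6))],.188,.076)
g=cv2.cvtColor(im,cv2.COLOR_BGR2GRAY); print(g[194:210,250]); print(g[192:208,298]); print(g[196,236:252],g[196,296:312])
E
```

```text
dots [[-0.0262, -0.0511, 0.006], [0.0237, -0.0513, 0.006], [0.0242, 0.0307, 0.006], [-0.0255, 0.0304, 0.006]]
[[255.6, 177.2], [256.2, 193.7], [286.1, 192.3], [245.4, 202.0], [304.1, 200.0]]
[ 0.5282  0.0711  0.188  -0.0169 -0.0686  0.0835] sd [0.0012 0.0008 0.002  0.0412 0.0378 0.0171] [ 0.8 -0.3  0.8 -1.8 -2.1 -1.2  0.   2.1  0.6  1.1 -0.  -0.3 -1.4]
[[255.6, 177.2], [256.2, 193.7], [245.4, 203.6], [304.1, 201.6]]
[ 0.5283  0.0705  0.188  -0.0033 -0.0198  0.0799] sd [0.0012 0.0008 0.002  0.0453 0.0422 0.0173] [ 0.3 -0.3  0.3 -1.1 -0.2  1.3 -0.4  0.1 -0.  -0.1 -0.4]
[119 117 117 116 119 125 132 133 132 105  51  17   0   1   9   3]
[129 130 130 130 130 131 128 126 128 104  62  56  53  54  54  56]
[ 92  88  82  86  92  91  65  33  33  79 101 114 115 118 117 118] [128 132 130 129 129 114 117  93  47  23   9   5  19  48  77  88]
```

Request:
servo_tool(series=[[[0.006, 0.004, 0], [0.0017, -0.022, 0], 0.0], [[0.012, 0.008, 0], [0.004, -0.055, 0], 0.0], [[0.018, 0.012, -0.005], [0.008, -0.11, 0], 0.0], [[0.022, 0.014, -0.015], [0.012, -0.165, 0], 0.0], [[0.025, 0.014, -0.03], [0.0167, -0.2194, 0], 0.0], [[0.025, 0.014, -0.045], [0.0167, -0.2194, 0], 0.0], [[0.025, 0.014, -0.06], [0.0167, -0.2194, 0], 0.0], [[0.025, 0.014, -0.07], [0.0167, -0.2194, 0], 0.0], [[0.025, 0.014, -0.078], [0.0167, -0.2194, 0], 0.0], [[0.025, 0.014, -0.078], [0.0167, -0.2194, 0], 0.0]])

```text
time_s: 20.05
tcp_pos: [0.5536, 0.093, 0.0958]
tool_rot: [-3.142, -0.219, 0.076]
ft_force: [0.7, -1.0, -1.7]
opening: 0.123
```

```bash
cat > now.py <<'E'
from pose import *
import sys
from scipy.ndimage import map_coordinates
def chk(c0,pit,yaw,name):
    """c0 predicted centre-bottom; prints measured dots against prediction and fits x,y"""
    im=s["image"][:,:,::-1]; cv2.imwrite("pics/"+name,im)
    R=Ro.from_euler('xyz',[0,pit,yaw]); P=proj(s,np.array(c0)+R.apply(tpl)); U=np.array([dot(im,u,v,4) for u,v in P]); print("dots pred",P.round(1).tolist(),"meas",U.round(1).tolist())
    # +x edge bottom/top profile at three stations
    g=im.astype(float).mean(2)
    for y in(-.06,0,.06):
        a=proj(s,np.array(c0)+R.apply([.054,y,0])); vv=np.arange(a[0,1]-10,a[0,1]+11); pr=map_coordinates(g,[vv,np.full_like(vv,a[0,0])],order=1); print("edge y",y,a.round(1),pr.round(0).astype(int).tolist())
    # ends: profile along local y at x=.03 top
    for e in(-.084,.084):
        yy=np.arange(-.024,.025,.002)+e; a=proj(s,np.array(c0)+R.apply([[.04,k,.006] for k in yy])); print("end",e,samp(g,a).round(0).astype(int).tolist())
    return im,U
E
python3 - <<'E'
from now import *
chk((.5497,.0852,.110),-.22,.078,"raw_s_tilt.png"); S=bot.sense(); print(S["tcp_pos"],S["tool_rot"],S["ft_force"],S["opening"])
E
```

```text
dots [[-0.0262, -0.0511, 0.006], [0.0237, -0.0513, 0.006], [0.0242, 0.0307, 0.006], [-0.0255, 0.0304, 0.006]]
dots pred [[261.4, 193.4], [261.8, 207.3], [288.7, 206.3], [287.6, 192.5]] meas [[260.3, 193.9], [260.7, 207.9], [288.0, 206.8], [287.1, 194.9]]
edge y -0.06 [[259.3 217.2]] [95, 93, 96, 102, 113, 122, 129, 131, 124, 96, 45, 15, 8, 14, 16, 19, 25, 21, 21, 16, 42]
edge y 0 [[279.2 216.3]] [107, 106, 107, 108, 112, 117, 123, 124, 121, 97, 52, 23, 32, 45, 54, 43, 27, 22, 15, 24, 43]
edge y 0.06 [[299.  215.4]] [129, 130, 131, 132, 128, 122, 124, 129, 121, 90, 47, 17, 9, 7, 14, 25, 25, 22, 22, 29, 44]
end -0.084 [67, 43, 28, 20, 21, 21, 21, 21, 24, 37, 76, 102, 120, 124, 125, 123, 123, 122, 122, 121, 121, 123, 124, 123, 122]
end 0.084 [122, 123, 125, 125, 126, 127, 128, 128, 127, 116, 94, 65, 36, 17, 5, 13, 27, 49, 67, 78, 82, 84, 84, 83, 84]
[0.55378634 0.09303911 0.0962173 ] [ 3.14157897 -0.21980361  0.076016  ] [-0.96654025  0.17041181 -2.29855141] 0.12192916094136506
```

Request:
servo_tool(series=[[[0, 0.001, -0.003], [0, 0, 0], 0.0], [[0, 0.002, -0.006], [0, 0, 0], 0.0], [[0, 0.003, -0.009], [0, 0, 0], 0.0], [[0, 0.003, -0.011], [0, 0, 0], 0.0], [[0, 0.003, -0.012], [0, 0, 0], 0.0], [[0, 0.003, -0.013], [0, 0, 0], 0.0], [[0, 0.003, -0.014], [0, 0, 0], 0.0], [[0, 0.003, -0.015], [0, 0, 0], 0.0], [[0, 0.003, -0.015], [0, 0, 0], 0.0], [[0, 0.003, -0.015], [0, 0, 0], 0.0]])

```text
time_s: 21.35
tcp_pos: [0.5537, 0.096, 0.0814]
tool_rot: [3.142, -0.22, 0.076]
ft_force: [0.6, -0.1, -1.8]
opening: 0.121
```

```bash
python3 - <<'E'
from now import *
chk((.5497,.0852,.095),-.22,.078,"raw_s_tilt2.png"); S=bot.sense(); print(S["tcp_pos"],S["tool_rot"],S["ft_force"],S["moment"],S["opening"])
E
```

```text
dots [[-0.0262, -0.0511, 0.006], [0.0237, -0.0513, 0.006], [0.0242, 0.0307, 0.006], [-0.0255, 0.0304, 0.006]]
dots pred [[261.5, 195.0], [262.0, 208.8], [288.6, 207.8], [287.5, 194.1]] meas [[261.4, 195.4], [262.0, 209.3], [288.8, 208.3], [288.1, 196.7]]
edge y -0.06 [[259.5 218.5]] [104, 101, 105, 112, 118, 122, 127, 129, 122, 97, 55, 22, 14, 21, 25, 25, 22, 19, 30, 49, 59]
edge y 0 [[279.1 217.6]] [93, 90, 88, 92, 107, 123, 131, 130, 122, 95, 56, 43, 49, 46, 30, 27, 21, 16, 30, 48, 56]
edge y 0.06 [[298.7 216.8]] [128, 128, 126, 123, 125, 129, 130, 130, 122, 95, 49, 16, 20, 24, 24, 21, 20, 16, 34, 50, 59]
end -0.084 [55, 32, 26, 23, 21, 23, 19, 14, 12, 14, 22, 53, 84, 113, 121, 125, 124, 123, 123, 123, 123, 123, 122, 122, 122]
end 0.084 [128, 130, 132, 132, 132, 133, 133, 132, 130, 128, 128, 107, 80, 46, 28, 19, 21, 38, 57, 73, 81, 84, 83, 83, 84]
[0.55374148 0.09605191 0.08136394] [-3.14158668 -0.22019976  0.07598287] [ 0.01658948 -0.18650067 -1.88197995] [ 0.03347837  0.19055788 -0.04711072] 0.1187902122481313
```

Request:
servo_tool(series=[[[0, 0, -0.001], [0, 0, 0], 0.0], [[0, 0, -0.002], [0, 0, 0], 0.0], [[0, 0, -0.0025], [0, 0, 0], 0.0], [[0, 0, -0.003], [0, 0, 0], 0.0], [[0, 0, -0.0035], [0, 0, 0], 0.0], [[0, 0, -0.004], [0, 0, 0], 0.0], [[0, 0, -0.0045], [0, 0, 0], 0.0], [[0, 0, -0.005], [0, 0, 0], 0.0], [[0, 0, -0.005], [0, 0, 0], 0.0], [[0, 0, -0.005], [0, 0, 0], 0.0]])

```text
time_s: 22.65
tcp_pos: [0.5537, 0.096, 0.0763]
tool_rot: [3.142, -0.22, 0.076]
ft_force: [0.6, 0.1, -2.8]
opening: 0.121
```

Request:
servo_tool(series=[[[0, 0, -0.0005], [0, 0, 0], 0.0], [[0, 0, -0.001], [0, 0, 0], 0.0], [[0, 0, -0.0015], [0, 0, 0], 0.0], [[0, 0, -0.002], [0, 0, 0], 0.0], [[0, 0, -0.0025], [0, 0, 0], 0.0], [[0, 0, -0.003], [0, 0, 0], 0.0], [[0, 0, -0.0035], [0, 0, 0], 0.0], [[0, 0, -0.004], [0, 0, 0], 0.0], [[0, 0, -0.004], [0, 0, 0], 0.0], [[0, 0, -0.004], [0, 0, 0], 0.0]])

```text
time_s: 23.9
tcp_pos: [0.5545, 0.0961, 0.0733]
tool_rot: [3.142, -0.222, 0.076]
ft_force: [-0.7, 0.1, 10.8]
opening: 0.121
```

```bash
python3 - <<'E'
from now import *
chk((.5497,.0852,.086),-.22,.078,"raw_s_tilt3.png"); S=bot.sense(); print(S["tcp_pos"],S["tool_rot"],S["ft_force"],S["moment"],S["opening"])
E
```

```text
dots [[-0.0262, -0.0511, 0.006], [0.0237, -0.0513, 0.006], [0.0242, 0.0307, 0.006], [-0.0255, 0.0304, 0.006]]
dots pred [[261.6, 195.9], [262.0, 209.6], [288.4, 208.6], [287.4, 195.0]] meas [[261.4, 196.3], [262.0, 210.3], [288.7, 209.3], [288.0, 197.5]]
edge y -0.06 [[259.6 219.3]] [105, 99, 103, 111, 117, 119, 126, 131, 127, 105, 64, 26, 19, 22, 25, 25, 20, 23, 43, 57, 63]
edge y 0 [[279.1 218.4]] [91, 95, 89, 87, 96, 112, 124, 128, 125, 105, 74, 57, 54, 38, 22, 19, 14, 23, 43, 55, 61]
edge y 0.06 [[298.5 217.6]] [125, 128, 127, 127, 127, 126, 129, 131, 125, 105, 60, 26, 23, 28, 28, 22, 15, 25, 46, 57, 63]
end -0.084 [47, 32, 27, 25, 26, 29, 21, 16, 15, 19, 34, 62, 93, 116, 122, 123, 123, 122, 121, 120, 122, 123, 122, 121, 120]
end 0.084 [125, 129, 132, 134, 134, 134, 133, 131, 130, 129, 127, 110, 83, 51, 25, 7, 18, 31, 46, 63, 77, 85, 86, 86, 84]
[0.55449264 0.09612541 0.07328049] [ 3.14155029 -0.22236674  0.07604656] [-0.86040336 -0.25799125 10.54162741] [0.11402729 0.35637945 0.05110578] 0.12347476024413279
```

Request:
servo_tool(series=[[[0, 0, 0.0015], [0, 0, 0], 0.0], [[-0.002, 0, 0.002], [0, 0, 0], 0.0], [[-0.004, 0, 0.002], [0, 0, 0], 0.0], [[-0.006, 0, 0.002], [0, 0, 0], 0.0], [[-0.008, -0.001, 0.002], [0, 0, 0], 0.0], [[-0.01, -0.001, 0.002], [0, 0, 0], 0.0], [[-0.012, -0.001, 0.002], [0, 0, 0], 0.0], [[-0.013, -0.001, 0.002], [0, 0, 0], 0.0], [[-0.013, -0.001, 0.002], [0, 0, 0], 0.0], [[-0.013, -0.001, 0.002], [0, 0, 0], 0.0]])

```text
time_s: 25.2
tcp_pos: [0.5407, 0.095, 0.0744]
tool_rot: [3.142, -0.22, 0.076]
ft_force: [3.4, -1.1, 4.3]
opening: 0.119
```

Request:
servo_tool(series=[[[-0.0005, 0, 0.0003], [0, 0, 0], 0.0], [[-0.001, 0, 0.0003], [0, 0, 0], 0.0], [[-0.0015, 0, 0.0003], [0, 0, 0], 0.0], [[-0.002, 0, 0.0003], [0, 0, 0], 0.0], [[-0.0025, 0, 0.0003], [0, 0, 0], 0.0], [[-0.003, 0, 0.0003], [0, 0, 0], 0.0], [[-0.0035, 0, 0.0003], [0, 0, 0], 0.0], [[-0.004, 0, 0.0003], [0, 0, 0], 0.0], [[-0.004, 0, 0.0003], [0, 0, 0], 0.0], [[-0.004, 0, 0.0003], [0, 0, 0], 0.0]])

```text
time_s: 26.45
tcp_pos: [0.5375, 0.095, 0.0749]
tool_rot: [3.141, -0.222, 0.076]
ft_force: [6.0, -0.9, 1.3]
opening: 0.121
```

```bash
python3 - <<'E'
from now import *
chk((.5338,.0840,.0896),-.22,.078,"raw_s_in.png"); S=bot.sense(); print(S["tcp_pos"],S["tool_rot"],S["ft_force"],S["moment"],S["opening"])
E
```

```text
dots [[-0.0262, -0.0511, 0.006], [0.0237, -0.0513, 0.006], [0.0242, 0.0307, 0.006], [-0.0255, 0.0304, 0.006]]
dots pred [[261.4, 190.8], [261.8, 204.4], [288.2, 203.4], [287.1, 189.9]] meas [[261.5, 191.2], [261.9, 204.9], [288.4, 203.8], [287.7, 191.8]]
edge y -0.06 [[259.4 214. ]] [107, 101, 102, 112, 117, 122, 128, 131, 124, 94, 48, 7, 8, 17, 26, 25, 25, 27, 26, 26, 28]
edge y 0 [[278.8 213.1]] [88, 84, 87, 91, 93, 110, 126, 128, 126, 102, 56, 10, 6, 18, 33, 50, 57, 57, 45, 29, 22]
edge y 0.06 [[298.3 212.3]] [126, 128, 128, 126, 125, 123, 125, 130, 125, 96, 51, 17, 14, 24, 26, 23, 24, 28, 24, 24, 25]
end -0.084 [38, 24, 24, 23, 22, 18, 14, 10, 11, 15, 23, 53, 84, 115, 121, 124, 124, 124, 124, 123, 123, 123, 122, 122, 122]
end 0.084 [124, 122, 121, 120, 122, 126, 131, 131, 131, 128, 122, 111, 82, 51, 20, 15, 18, 29, 57, 76, 87, 86, 84, 84, 85]
[0.53750337 0.09494957 0.07490332] [ 3.14150395 -0.22187986  0.0757871 ] [ 6.22195913 -1.08521848  1.95347734] [-0.20623899 -0.83928056 -0.08191644] 0.1212768043673346
```

Request:
servo_tool(series=[[[0.0013, 0, 0], [0, 0, 0], 0.0], [[0.0013, 0, -0.001], [-0.0014, 0.0183, 0], 0.0], [[0.0012, 0, -0.002], [-0.0028, 0.0366, 0], 0.0], [[0.001, 0, -0.0031], [-0.0042, 0.0548, 0], 0.0], [[0.0009, 0, -0.0041], [-0.0056, 0.0731, 0], 0.0], [[0.0008, 0, -0.0052], [-0.007, 0.0914, 0], 0.0], [[0.0006, 0, -0.0062], [-0.0084, 0.1097, 0], 0.0], [[0.0004, 0, -0.0072], [-0.0097, 0.128, 0], 0.0], [[0.0002, 0, -0.0083], [-0.0111, 0.1463, 0], 0.0], [[0, 0, -0.0093], [-0.0125, 0.1646, 0], 0.0]])

```text
time_s: 27.75
tcp_pos: [0.5365, 0.095, 0.0652]
tool_rot: [-3.142, -0.053, 0.076]
ft_force: [-1.2, -1.8, 1.4]
opening: 0.123
```

```bash
python3 - <<'E'
from now import *
chk((.5359,.0840,.081),-.055,.077,"raw_s_in2.png"); S=bot.sense(); print(S["tcp_pos"],S["tool_rot"],S["ft_force"],S["moment"],S["opening"])
E
```

```text
dots [[-0.0262, -0.0511, 0.006], [0.0237, -0.0513, 0.006], [0.0242, 0.0307, 0.006], [-0.0255, 0.0304, 0.006]]
dots pred [[261.4, 192.0], [261.9, 206.7], [288.1, 205.7], [287.1, 191.1]] meas [[261.5, 192.1], [262.0, 207.1], [288.9, 206.1], [289.0, 192.5]]
edge y -0.06 [[259.5 216.6]] [98, 103, 111, 117, 120, 125, 131, 133, 128, 105, 58, 28, 25, 25, 25, 26, 26, 25, 20, 19, 33]
edge y 0 [[278.7 215.7]] [42, 60, 77, 82, 78, 77, 74, 72, 68, 57, 34, 21, 37, 53, 60, 50, 33, 27, 25, 22, 32]
edge y 0.06 [[298.  214.9]] [127, 125, 123, 124, 126, 128, 127, 126, 126, 103, 48, 26, 15, 18, 22, 23, 27, 25, 20, 21, 34]
end -0.084 [31, 23, 19, 23, 23, 20, 16, 15, 16, 18, 30, 53, 91, 119, 128, 129, 128, 127, 127, 126, 127, 127, 126, 126, 126]
end 0.084 [127, 128, 129, 130, 129, 128, 128, 127, 127, 125, 120, 103, 77, 48, 22, 9, 7, 17, 32, 55, 70, 81, 83, 85, 86]
[0.53668206 0.09508656 0.06509396] [-3.14149457 -0.0526908   0.07595824] [-1.72199268 -1.51508681  1.80834169] [-0.10448754  0.68822416  0.00209536] 0.12032748416653337
```

Request:
servo_tool(series=[[[-0.0001, 0, -0.0004], [-0.0006, 0.0078, 0], 0.0], [[-0.0002, 0, -0.0008], [-0.0012, 0.0156, 0], 0.0], [[-0.0003, 0, -0.0013], [-0.0018, 0.0235, 0], 0.0], [[-0.0004, 0, -0.0017], [-0.0024, 0.0313, 0], 0.0], [[-0.0005, 0, -0.0021], [-0.003, 0.039, 0], 0.0], [[-0.0006, 0, -0.0025], [-0.0036, 0.047, 0], 0.0], [[-0.0008, 0, -0.003], [-0.0042, 0.0548, 0], 0.0], [[-0.0008, 0, -0.003], [-0.0042, 0.0548, 0], 0.0], [[-0.0008, 0, -0.003], [-0.0042, 0.0548, 0], 0.0], [[-0.0008, 0, -0.003], [-0.0042, 0.0548, 0], 0.0]])

```text
time_s: 29.05
tcp_pos: [0.5358, 0.095, 0.0628]
tool_rot: [3.142, 0.0, 0.076]
ft_force: [-3.8, -1.6, 6.8]
opening: 0.121
```

```bash
python3 - <<'E'
from now import *
chk((.5367,.0840,.078),0,.077,"raw_s_in3.png"); S=bot.sense(); print(S["tcp_pos"],S["tool_rot"],S["ft_force"],S["moment"],S["opening"])
E
```

```text
dots [[-0.0262, -0.0511, 0.006], [0.0237, -0.0513, 0.006], [0.0242, 0.0307, 0.006], [-0.0255, 0.0304, 0.006]]
dots pred [[261.4, 192.5], [262.0, 207.4], [288.0, 206.5], [287.1, 191.6]] meas [[261.5, 192.5], [262.2, 207.6], [289.3, 206.5], [287.2, 189.3]]
edge y -0.06 [[259.6 217.4]] [94, 96, 107, 117, 122, 129, 134, 134, 124, 92, 49, 27, 24, 22, 23, 26, 25, 22, 20, 26, 48]
edge y 0 [[278.7 216.5]] [35, 36, 46, 65, 75, 76, 76, 75, 70, 56, 32, 30, 45, 53, 49, 34, 24, 24, 21, 29, 45]
edge y 0.06 [[297.8 215.7]] [126, 125, 125, 125, 124, 127, 127, 127, 116, 84, 42, 19, 15, 18, 20, 21, 21, 22, 13, 26, 47]
end -0.084 [33, 23, 18, 19, 18, 14, 6, 4, 4, 5, 17, 37, 77, 104, 117, 122, 126, 128, 129, 130, 130, 129, 128, 128, 129]
end 0.084 [128, 128, 129, 129, 128, 127, 127, 127, 126, 125, 124, 107, 83, 53, 31, 15, 9, 16, 29, 49, 65, 79, 83, 85, 85]
[0.53581337 0.09502414 0.06278541] [3.14155408e+00 9.33218416e-06 7.60012301e-02] [-5.31837603 -1.61764157  7.14359595] [-0.19647688  0.72968876 -0.01663628] 0.11958768813248656
```

Request:
servo_tool(series=[[[0, 0, 0], [-0.0003, 0.004, 0], 0.0], [[0, 0, 0], [-0.0006, 0.008, 0], 0.0], [[0, 0, 0], [-0.001, 0.012, 0], 0.0], [[0, 0, 0], [-0.0013, 0.016, 0], 0.0], [[0, 0, 0], [-0.0015, 0.02, 0], 0.0], [[0, 0, 0], [-0.0015, 0.02, 0], 0.0], [[0, 0, 0], [-0.0015, 0.02, 0], 0.0], [[0, 0, 0], [-0.0015, 0.02, 0], 0.0], [[0, 0, 0], [-0.0015, 0.02, 0], 0.0], [[0, 0, 0], [-0.0015, 0.02, 0], 0.0]])

```text
time_s: 30.35
tcp_pos: [0.5357, 0.0951, 0.0629]
tool_rot: [-3.142, 0.02, 0.076]
ft_force: [-6.0, -1.6, 9.0]
opening: 0.122
```

```bash
python3 - <<'E'
from now import *
chk((.5367,.0840,.078),0,.077,"raw_s_in4.png"); S=bot.sense(); print(S["tcp_pos"],S["tool_rot"],S["ft_force"],S["moment"],S["opening"])
E
```

```text
dots [[-0.0262, -0.0511, 0.006], [0.0237, -0.0513, 0.006], [0.0242, 0.0307, 0.006], [-0.0255, 0.0304, 0.006]]
dots pred [[261.4, 192.5], [262.0, 207.4], [288.0, 206.5], [287.1, 191.6]] meas [[261.5, 192.5], [262.2, 207.7], [289.4, 206.9], [286.8, 189.0]]
edge y -0.06 [[259.6 217.4]] [95, 95, 103, 113, 119, 119, 126, 134, 129, 102, 60, 33, 29, 28, 27, 24, 23, 21, 18, 25, 46]
edge y 0 [[278.7 216.5]] [36, 37, 43, 55, 68, 73, 71, 71, 67, 54, 33, 27, 44, 52, 46, 31, 16, 13, 16, 29, 45]
edge y 0.06 [[297.8 215.7]] [126, 125, 125, 125, 125, 127, 128, 129, 122, 95, 50, 24, 18, 17, 17, 15, 15, 19, 18, 30, 46]
end -0.084 [31, 25, 23, 26, 23, 16, 6, 7, 10, 3, 12, 33, 69, 94, 107, 114, 119, 122, 122, 121, 121, 122, 121, 119, 119]
end 0.084 [127, 128, 126, 128, 129, 128, 128, 128, 128, 127, 124, 106, 82, 53, 28, 11, 8, 16, 29, 49, 65, 79, 82, 84, 85]
[0.53567497 0.09508026 0.06290189] [-3.14153766  0.02012968  0.07594001] [-6.65456119 -1.22146089  8.99313047] [-0.14871338  0.64015618 -0.00504527] 0.11624442229642415
```

Request:
servo_tool(series=[[[0, 0, 0.0005], [-0.001, 0.012, 0], 0.0], [[0, 0, 0.0005], [-0.001, 0.012, 0], 0.016], [[0, 0, 0.0005], [-0.001, 0.012, 0], 0.02], [[0, 0, 0.0005], [-0.001, 0.012, 0], 0.026], [[0, 0, 0.0005], [-0.001, 0.012, 0], 0.028], [[0, 0, 0.005], [-0.001, 0.012, 0], 0.028], [[0, 0, 0.02], [-0.001, 0.012, 0], 0.028], [[0, 0, 0.045], [-0.001, 0.012, 0], 0.028], [[0, 0, 0.07], [0, 0, 0], 0.028], [[0, 0, 0.08], [0.0015, -0.02, 0], 0.028]])

```text
time_s: 31.65
tcp_pos: [0.5365, 0.0951, 0.1444]
tool_rot: [3.142, -0.004, 0.076]
ft_force: [0.5, 0.0, 0.6]
opening: 0.331
```

```bash
python3 - <<'E'
from now import *
im,U=chk((.5353,.0840,.078),0,.077,"raw_s_rel.png"); S=bot.sense(); print(S["tcp_pos"],S["tool_rot"],S["ft_force"],S["moment"],S["opening"])
t=cam("top"); cv2.imwrite("pics/raw_t_rel.png",t["image"][:,:,::-1])
q=(.537,.0842,.078,.076)
for n,c,i in(("top0",t,cv2.imread("pics/top0.png")),("side0",s,cv2.imread("pics/side0.png")),("sideNow",s,im)):
    b,g,r=[i[...,k].astype(int) for k in range(3)]; m=(r>g+45)&(r>b+45); k,l,st,ce=cv2.connectedComponentsWithStats(m.astype(np.uint8))
    print(n,[(ce[j].round(1).tolist(),st[j].tolist()) for j in range(1,k) if st[j,4]>4 and 215<ce[j,0]<300])
for a in(1.35,1.55,1.75,0):
    P=T([[.07+.04*np.sin(a),.02-.04*np.cos(a),z] for z in(.036,.013)],q); print(a,P[0].round(4),proj(t,P).round(1).tolist(),proj(s,P).round(1).tolist())
print(proj(t,T([[.07,.02,.02]],q)),proj(s,T([[.07,.02,.02]],q)))
E
```

```text
dots [[-0.0262, -0.0511, 0.006], [0.0237, -0.0513, 0.006], [0.0242, 0.0307, 0.006], [-0.0255, 0.0304, 0.006]]
dots pred [[261.5, 192.0], [262.0, 207.0], [288.0, 206.0], [287.1, 191.2]] meas [[261.5, 192.6], [262.2, 207.7], [288.2, 206.7], [288.2, 192.0]]
edge y -0.06 [[259.6 216.9]] [95, 90, 98, 112, 118, 124, 131, 135, 133, 118, 79, 36, 26, 24, 23, 26, 23, 27, 19, 15, 41]
edge y 0 [[278.7 216.1]] [84, 85, 85, 86, 80, 81, 92, 116, 121, 111, 75, 38, 40, 53, 51, 42, 23, 19, 17, 20, 40]
edge y 0.06 [[297.8 215.3]] [125, 125, 125, 125, 125, 126, 128, 128, 124, 112, 75, 29, 16, 16, 12, 19, 21, 14, 6, 13, 39]
end -0.084 [27, 19, 15, 17, 17, 15, 9, 10, 12, 10, 22, 45, 89, 116, 127, 127, 126, 125, 123, 123, 125, 126, 126, 125, 125]
end 0.084 [126, 127, 127, 129, 130, 130, 128, 127, 125, 123, 120, 104, 81, 50, 27, 14, 16, 20, 30, 54, 69, 79, 83, 84, 83]
[0.53632134 0.09512904 0.14470246] [ 3.14151944 -0.00487849  0.07610275] [ 0.49510543 -0.28680763  2.05746199] [-0.05327066  0.00081957 -0.02733468] 0.33188848518486086
top0 [([256.0, 126.3], [253, 124, 7, 6, 28]), ([269.0, 167.2], [268, 166, 3, 4, 10]), ([269.0, 175.5], [268, 171, 3, 10, 30]), ([276.0, 184.2], [273, 183, 7, 4, 24])]
side0 [([279.1, 219.6], [276, 218, 7, 4, 25]), ([285.2, 227.7], [284, 223, 4, 11, 35]), ([297.1, 274.7], [294, 272, 7, 6, 33])]
sideNow [([279.1, 219.6], [276, 218, 7, 4, 25]), ([285.1, 227.3], [284, 223, 4, 10, 32]), ([297.0, 274.8], [294, 272, 7, 7, 35])]
1.35 [0.6449 0.1037 0.114 ] [[271.4, 167.5], [271.7, 169.6]] [[283.6, 230.8], [283.4, 232.6]]
1.55 [0.6452 0.1117 0.114 ] [[268.3, 167.3], [268.7, 169.4]] [[286.2, 231.0], [286.0, 232.8]]
1.75 [0.644  0.1196 0.114 ] [[265.3, 167.7], [265.6, 169.9]] [[288.8, 230.7], [288.6, 232.5]]
0 [0.6083 0.0696 0.114 ] [[284.4, 181.6], [284.5, 183.5]] [[272.6, 218.7], [272.6, 220.7]]
[[269.05765888 183.82012834]] [[285.60512806 219.57403442]]
```

Request:
servo_tool(series=[[[0.01, 0.0015, 0], [0, 0, 0.157], 0.04], [[0.02, 0.003, 0], [0, 0, 0.314], 0.04], [[0.03, 0.0045, 0], [0, 0, 0.471], 0.04], [[0.04, 0.006, 0], [0, 0, 0.628], 0.04], [[0.05, 0.0075, 0], [0, 0, 0.785], 0.04], [[0.06, 0.009, 0], [0, 0, 0.942], 0.04], [[0.07, 0.0105, 0], [0, 0, 1.1], 0.04], [[0.08, 0.012, -0.01], [0, 0, 1.257], 0.04], [[0.09, 0.0135, -0.025], [0, 0, 1.414], 0.04], [[0.099, 0.015, -0.045], [0, 0, 1.571], 0.04]])

```text
time_s: 33.0
tcp_pos: [0.635, 0.11, 0.0961]
tool_rot: [-3.141, -0.0, 1.652]
ft_force: [-0.6, -0.4, -0.6]
opening: 0.464
```

```bash
python3 - <<'E'
from h import *
s=cam("side"); t=cam("top"); S=bot.sense(); print(S["tcp_pos"],S["tool_rot"],S["ft_force"],S["opening"])
crop(s,225,160,95,85,8,"g7.png",1.9); cv2.imwrite("pics/raw_s_pin.png",s["image"][:,:,::-1])
E
```

```text
[0.63405317 0.10995158 0.09436276] [-3.13710171e+00 -1.31540068e-04  1.64873934e+00] [-0.36428747 -0.57068798 -0.03374392] 0.46675056750640775
```

View pics/g7.png

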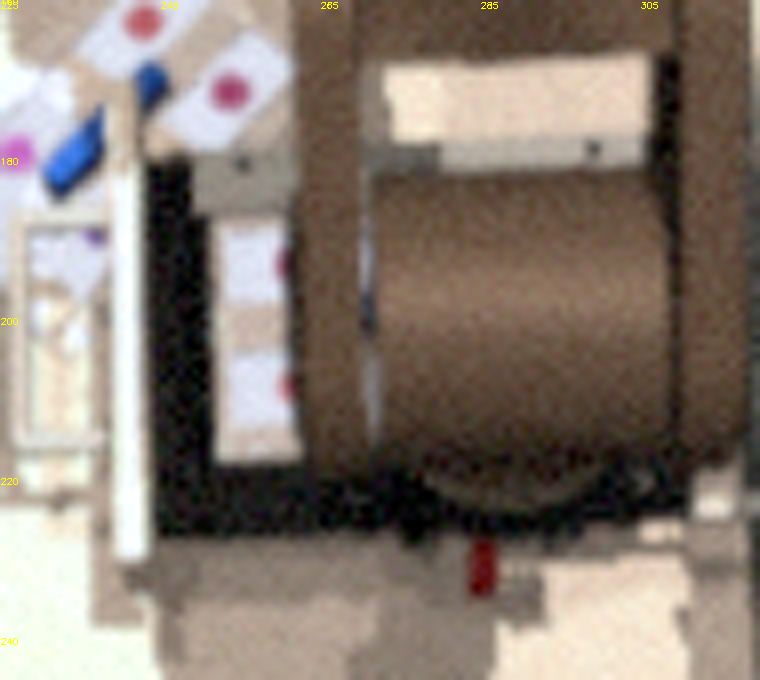

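The last view shows the carrier lying flat in the recess with its thin edge under the lip. The pin is at (284,230), in front of the gripper, with finger ends at about (276,227) and (292,225). I'll compare those with the model.

```bash
python3 - <<'E'
from h import *
s=cam("side"); g=cv2.imread("pics/raw_s_pin.png").mean(2).astype(int)
tcp=np.array([.635,.110,.097])
for o in((.010,0,.028),(.010,0,.02),(0.0,0,.028),(-.01,0,.028)):
    c=tcp+o; print(o,proj(s,[c+[dx,dy,0] for dx in(-.011,.011) for dy in(-.0345,-.02,.02,.0345)]).round(1).tolist())
print(g[220:236,270:302])
E
```

```text
(0.01, 0, 0.028) [[274.3, 226.1], [279.1, 226.3], [292.6, 226.7], [297.4, 226.8], [274.0, 233.3], [278.9, 233.5], [292.4, 233.9], [297.3, 234.0]]
(0.01, 0, 0.02) [[274.3, 226.8], [279.1, 226.9], [292.4, 227.3], [297.3, 227.5], [274.0, 233.9], [278.9, 234.1], [292.3, 234.5], [297.2, 234.6]]
(0.0, 0, 0.028) [[274.4, 222.9], [279.2, 223.0], [292.6, 223.4], [297.5, 223.6], [274.2, 230.0], [279.0, 230.2], [292.5, 230.6], [297.4, 230.7]]
(-0.01, 0, 0.028) [[274.5, 219.6], [279.3, 219.8], [292.7, 220.2], [297.5, 220.3], [274.3, 226.8], [279.1, 226.9], [292.5, 227.3], [297.4, 227.5]]
[[  4   8  12  13   1   2   1   0  27  27  31  25  24  19  24  17  17  15
   28  24  20  23  25  19  25  24  26  21  15  12   0   7]
 [  6   7   6   7   4   4   7   3   0  10  29  32  27  31  27  24  30  24
   25  27  23  27  31  32  30  29  23  17   9   7   6  12]
 [ 21  12   0   4   1   0   1   0   0   3  15  16  24  24  25  22  32  27
   32  27  22  22  31  28  26  21  11  10   1   6   4  10]
 [  0   1   8   4   0   5   2   7   9   6  12   0  15  15  12  22  24  23
   25  26  28  21  17  10   9   7   5   7  1
[... 911 characters left out ...]
2  86  88  84  86  86  88  86  85]
 [ 65  65  61  57  57  55  56  56  53  52  53  53  53  43  26  26  26  59
   79  69  76  67  80 101 109 108 107 108 106 108 109 108]
 [ 65  68  67  61  55  53  53  56  56  53  57  56  54  40  26  19  27  50
   61  57  62  57  64  98 108 114 110 110 108 109 111 109]
 [ 63  63  67  65  63  62  62  58  54  55  54  56  55  40  13  23  29  59
   64  59  59  56  56  94 111 113 108 107 109 112 109 111]
 [ 67  73  72  67  68  68  68  60  60  56  57  59  55  46  34  34  41  53
   54  56  53  52  64  94 109 110 106 109 110 110 114 113]
 [ 76  82  74  69  68  70  67  66  58  54  56  58  60  52  55  55  53  53
   58  56  54  51  60  96 112 110 111 113 116 114 118 119]]
```

Request:
servo_tool(series=[[[0.005, 0, 0], [0, 0, 0], 0.04], [[0.01, 0, 0], [0, 0, 0], 0.04], [[0.015, 0, 0], [0, 0, 0], 0.04], [[0.015, 0, -0.005], [0, 0, 0], 0.04], [[0.015, 0, -0.01], [0, 0, 0], 0.04], [[0.015, 0, -0.015], [0, 0, 0], 0.04], [[0.015, 0, -0.02], [0, 0, 0], 0.04], [[0.015, 0, -0.024], [0, 0, 0], 0.04], [[0.015, 0, -0.027], [0, 0, 0], 0.035], [[0.015, 0, -0.027], [0, 0, 0], 0.028]])

```text
time_s: 34.4
tcp_pos: [0.6498, 0.11, 0.0701]
tool_rot: [-3.141, -0.0, 1.647]
ft_force: [0.4, 0.6, -0.2]
opening: 0.327
```

```bash
python3 - <<'E'
from h import *
s=cam("side"); S=bot.sense(); print(S["tcp_pos"],S["joints"],S["ft_force"],S["opening"])
im=s["image"].astype(int); g=im.mean(2).astype(int); cv2.imwrite("pics/raw_s_pin2.png",s["image"][:,:,::-1])
print(g[226:240,268:302]); print("red",(im[...,0]-im[...,1])[226:240,280:290])
c=np.array([.645,.111,.098]); print(proj(s,[c+[.011,dy,0] for dy in(-.0285,-.014,.014,.0285)]).round(1).tolist(), proj(s,[[.645,.111,.114],[.645,.111,.091]]))
E
```

```text
[0.64993081 0.11003037 0.07028721] [ 6.75304813e-02  6.81945232e-01  1.59072214e+00  1.05179593e-04
  8.68978954e-01 -1.57953481e+00] [-0.7875279   0.39773257 -0.9930977 ] 0.3276483499795619
[[ 24  23  27  18  15  14  17  23  10  18  15  24  19  19  12  17  13  14
   17  11  14  13  16  10  14  13   9  23  20  10   9  16  18  18]
 [ 12  24  23   6  15   5  16  13   5  10  19  13  12  12  21  14  17   7
   14  13  12  13  15  22  13  16  14  12  16  17  17  11   6   5]
 [  6  16  15  17   2   5  14   0  15   8  16  18  17  13  22  19   9  20
   15  21  11  19  21  18  19  11  14  25  24  22   8   5  10  10]
 [  9  13   1   7  15   0   3   8  13  13  19  20  25  20  26  23  15  26
   19  15  16  23  14  20  25  26  27  28  19  15   1  16  13   8]
 [  8  17  11   2   9  14   7   7   0  11  10  12  17  29  36  30  30  30
   30  25  29  27  29  30  27  28  23  18   8  14   2   9   9   3]
 [ 13  10   9   5   2   8  15   8   9   0   6   3   5  12  21  29  30  29
   34  30  22  30  30  26  29  23  14   8  22  22   5   4   6  12]
 [ 11  12   4   3  10   7  16   4   7   4  10   0   1   8   1  
[... 956 characters left out ...]
8  60  60  58  53  57  55  55  63  61  55
   55  53  55  57  53  53  57  58  95 111 113 111 114 112 114 113]]
red [[ 2  3  5 10  7  9  7  2  5  0]
 [ 3  8  3  7  1 11  8  5  4  1]
 [ 3  4  5  6  5  7  3  5 11  3]
 [ 2  4 10  8  3  4 -1  0  6  4]
 [ 4  4  6  3 10  6  4  6  4  9]
 [-4  6  2  5  8  7  4  2  5  6]
 [-2  1  2 -1  3 -2  5  1  2  4]
 [-3  3 -7  3 -6  2 -3  3  3  1]
 [ 3  2  3 -5 -4  0  3  8  6  7]
 [ 1  6  3  7  2 -1  1  4  5  5]
 [ 5  3  7  7  4  7  4  7  8 10]
 [ 6  5  6  7  6  6  4  8  7  7]
 [ 6  6  7  6  6  6  5  6  9  7]
 [ 5  7  8  7  7  5  7  8  5  7]]
[[276.3, 235.4], [281.1, 235.6], [290.4, 235.9], [295.2, 236.0]] [[285.99047299 230.94602558]
 [285.75580602 232.73904514]]
```

Request:
servo_tool(series=[[[0, 0, 0], [0, 0, 0], 0.02], [[0, 0, 0], [0, 0, 0], 0.014], [[0, 0, 0], [0, 0, 0], 0.008], [[0, 0, 0], [0, 0, 0], 0.005], [[0, 0, 0], [0, 0, 0], 0.005], [[0, 0, 0], [0, 0, 0], 0.005], [[0, 0, 0], [0, 0, 0], 0.005], [[0, 0, 0], [0, 0, 0], 0.005], [[0, 0, 0], [0, 0, 0], 0.005], [[0, 0, 0], [0, 0, 0], 0.005]])

```text
time_s: 35.7
tcp_pos: [0.6501, 0.11, 0.0705]
tool_rot: [3.141, -0.0, 1.647]
ft_force: [0.3, -0.8, 4.2]
opening: 0.105
```

```bash
python3 - <<'E'
import numpy as np
X=np.array([.997,.076]);Y=np.array([-.076,.997]); piv=np.array([.6053,.1094])
f=lambda s:(lambda a: piv+.04*(np.sin(a)*X-np.cos(a)*Y)-np.array([-.005+.0045*s,.001-.012*s]))(1.53*(1-s))
for s in np.linspace(0,1,10): print((f(s)-f(0)).round(4),round(-1.53*s,3))
E
```

```text
[0. 0.] -0.0
[-0.0008 -0.0054] -0.17
[-0.0028 -0.0107] -0.34
[-0.0059 -0.0157] -0.51
[-0.01   -0.0201] -0.68
[-0.015  -0.0238] -0.85
[-0.0208 -0.0267] -1.02
[-0.0273 -0.0287] -1.19
[-0.0342 -0.0295] -1.36
[-0.0414 -0.0293] -1.53
```

Request:
servo_tool(series=[[[0, 0, 0.004], [0, 0, 0], 0.018], [[-0.0008, -0.0054, 0.004], [0, 0, -0.17], 0.018], [[-0.0028, -0.0107, 0.004], [0, 0, -0.34], 0.018], [[-0.006, -0.0157, 0.004], [0, 0, -0.51], 0.018], [[-0.01, -0.02, 0.004], [0, 0, -0.68], 0.018], [[-0.015, -0.0238, 0.004], [0, 0, -0.85], 0.018], [[-0.0208, -0.0267, 0.004], [0, 0, -1.02], 0.018], [[-0.0273, -0.0287, 0.004], [0, 0, -1.19], 0.018], [[-0.0342, -0.0295, 0.004], [0, 0, -1.36], 0.018], [[-0.0414, -0.0293, 0.004], [0, 0, -1.53], 0.018]])

```text
time_s: 36.95
tcp_pos: [0.6087, 0.0806, 0.0744]
tool_rot: [3.141, -0.001, 0.111]
ft_force: [2.1, -0.8, -1.2]
opening: 0.211
```

```bash
cat > red.py <<'E'
from h import *
s=cam("side"); t=cam("top"); S=bot.sense(); print(S["tcp_pos"],S["tool_rot"],S["ft_force"],S["opening"])
for n,c in(("t",t),("s",s)):
    i=c["image"].astype(int); r,g,b=i[...,0],i[...,1],i[...,2]; m=(r>g+30)&(r>b+30); k,l,st,ce=cv2.connectedComponentsWithStats(m.astype(np.uint8))
    print(n,[(ce[j].round(1).tolist(),st[j].tolist()) for j in range(1,k) if st[j,4]>3 and 245<ce[j,0]<310 and 160<ce[j,1]<240])
E
python3 red.py
```

```text
[0.60796081 0.08076967 0.07427193] [-3.14146263e+00  6.34748039e-04  1.14957486e-01] [0.16039464 0.05074114 0.82853888] 0.20996317729645464
t []
s []
```

Request:
servo_tool(series=[[[-0.001, 0, 0], [0, 0, 0], 0.018], [[-0.002, 0, 0], [0, 0, 0], 0.018], [[-0.003, 0, 0], [0, 0, 0], 0.018], [[-0.004, 0, 0], [0, 0, 0], 0.018], [[-0.005, 0, 0], [0, 0, 0], 0.018], [[-0.0055, 0, 0], [0, 0, 0], 0.018], [[-0.006, 0, 0], [0, 0, 0], 0.018], [[-0.0065, 0, 0], [0, 0, 0], 0.018], [[-0.0065, 0, 0], [0, 0, 0], 0.018], [[-0.0065, 0, 0], [0, 0, 0], 0.018]])

```text
time_s: 38.3
tcp_pos: [0.6037, 0.0807, 0.0746]
tool_rot: [3.141, -0.004, 0.117]
ft_force: [9.4, 0.2, -3.7]
opening: 0.215
```

Request:
servo_tool(series=[[[0.003, 0, 0], [0, 0, 0], 0.022], [[0.003, 0, 0.015], [0, 0, 0], 0.022], [[0.003, 0, 0.045], [0, 0, 0], 0.022], [[0, 0, 0.085], [0, 0, 0], 0.01], [[-0.01, -0.03, 0.09], [0, 0, -0.02], 0.0], [[-0.02, -0.075, 0.09], [0, 0, -0.04], 0.0], [[-0.035, -0.12, 0.09], [0, 0, -0.04], 0.0], [[-0.046, -0.155, 0.09], [0, 0, -0.04], 0.0], [[-0.052, -0.175, 0.075], [0, 0, -0.04], 0.0], [[-0.052, -0.178, 0.05], [0, 0, -0.04], 0.0]])

```text
time_s: 39.55
tcp_pos: [0.5499, -0.0987, 0.1256]
tool_rot: [3.141, -0.002, 0.075]
ft_force: [-0.3, 0.0, -0.0]
opening: 0.001
```

```bash
python3 red.py; python3 - <<'E'
from h import *
t=cam("top");s=cam("side"); q=(.537,.0842,.078,.076)
for a in(0,.2,1.5):
    ca,sa=np.cos(a),np.sin(a)
    # tail mid, tongue mid (tongue along -x at a=0)
    P=T([[.07+.04*sa,.02-.04*ca,.03],[.07+.02*sa,.02-.02*ca,.013],[.07-.018*ca,.02-.018*sa,.013]],q); print(a,proj(s,P).round(1).tolist(),proj(t,P).round(1).tolist())
im=s["image"][:,:,::-1]; cv2.imwrite("pics/raw_s_latch.png",im)
# handle/panel & fingers numbers
g=im.mean(2).astype(int); print(g[205,215:262],g[188:232:2,228])
print(proj(s,T([[0,-.1625,0.017],[0,-.1625,.012],[-.046,-.1625,.012],[.046,-.1625,.012]],q)).round(1).tolist())
E
```

```text
[ 0.54874598 -0.09743121  0.12336632] [-3.14038222e+00  2.98127681e-03  7.60777896e-02] [-0.06145907 -0.31160457  0.24599038] 0.001112199274876873
t [([279.6, 183.0], [273, 180, 14, 7, 63]), ([269.2, 191.0], [267, 188, 5, 8, 32])]
s [([261.8, 207.8], [261, 207, 3, 3, 6]), ([285.2, 214.4], [284, 212, 4, 6, 18]), ([276.4, 219.8], [271, 217, 12, 6, 55])]
0 [[272.6, 219.3], [279.1, 220.5], [285.2, 214.6]] [[284.5, 182.1], [276.8, 184.0], [269.5, 191.2]]
0.2 [[273.0, 221.8], [279.3, 221.7], [284.1, 214.7]] [[284.0, 179.1], [276.6, 182.5], [270.9, 190.9]]
1.5 [[285.5, 231.5], [285.4, 226.5], [279.7, 220.0]] [[269.2, 167.9], [269.3, 176.9], [276.1, 184.5]]
[ 62  61  66  69  68  65  66  69  69  64  57  78  91  85 103 113 112 112
 109 109 107  80  60  65 105 122 122  88  50  24  17  12   8   7   9  17
  45 110 128 125 121 124 125 122 126 120 117] [ 63  63  82  83  73  87  84  82  86  85  88  91  88 100  88 119 109  76
 122 127 124 126]
[[226.1, 200.7], [226.3, 201.2], [226.2, 187.5], [226.4, 215.3]]
```

Request:
servo_tool(series=[[[0, 0, -0.02], [0, 0, 0], 0.0], [[0, 0, -0.045], [0, 0, 0], 0.0], [[0, 0, -0.065], [0, 0, 0], 0.0], [[0, 0, -0.0775], [0, 0, 0], 0.0], [[0, 0.004, -0.0775], [0, 0, 0], 0.0], [[-0.0005, 0.008, -0.0775], [0, 0, 0], 0.0], [[-0.001, 0.012, -0.0775], [0, 0, 0], 0.0], [[-0.001, 0.017, -0.0775], [0, 0, 0], 0.0], [[-0.0015, 0.022, -0.0775], [0, 0, 0], 0.0], [[-0.002, 0.027, -0.0775], [0, 0, 0], 0.0]])

```text
time_s: 41.0
tcp_pos: [0.5483, -0.07, 0.0471]
tool_rot: [3.141, -0.001, 0.077]
ft_force: [2.0, -3.0, 3.1]
opening: -0.001
```

```bash
python3 red.py
```

```text
[ 0.54764214 -0.06948887  0.04674009] [-3.14106251e+00  6.80575882e-04  7.73896274e-02] [0.28169999 0.33361937 0.80459016] -0.0018670705449052188
t [([271.4, 183.4], [265, 180, 14, 7, 67]), ([261.1, 191.3], [259, 188, 5, 8, 31])]
s [([268.6, 207.4], [268, 206, 2, 4, 5]), ([291.8, 213.9], [290, 211, 4, 7, 19]), ([282.9, 219.5], [277, 217, 13, 6, 57])]
```

Request:
servo_tool(series=[[[-0.001, 0.012, 0], [0, 0, 0], 0.0], [[-0.0022, 0.029, 0], [0, 0, 0], 0.0], [[-0.0037, 0.049, 0], [0, 0, 0], 0.0], [[-0.0052, 0.069, 0], [0, 0, 0], 0.0], [[-0.0068, 0.089, 0], [0, 0, 0], 0.0], [[-0.0083, 0.109, 0], [0, 0, 0], 0.0], [[-0.0098, 0.129, 0], [0, 0, 0], 0.0], [[-0.0113, 0.149, 0], [0, 0, 0], 0.0], [[-0.0125, 0.164, 0], [0, 0, 0], 0.0], [[-0.0131, 0.172, 0], [0, 0, 0], 0.0]])

```text
time_s: 42.35
tcp_pos: [0.5344, 0.1026, 0.0467]
tool_rot: [-3.142, 0.001, 0.078]
ft_force: [-0.8, -4.1, 0.5]
opening: -0.001
```

```bash
python3 - <<'E'
from h import *
s=cam("side");t=cam("top"); S=bot.sense(); print(S["tcp_pos"],S["ft_force"]); cv2.imwrite("pics/raw_s_p.png",s["image"][:,:,::-1])
g=s["image"].mean(2).astype(int)
for v in(200,215,225): print(g[v,262:340])
E
```

```text
[0.53469188 0.1025555  0.04672029] [-1.8295538   0.17017212  0.00588554]
[ 81  83  81  86  84  82  78  80  72  63  62  58  52  51  54  52  48  55
  35   9   3  11  13  19  10   7  15  40  69  97 104  78  59  51  51  55
  56  51  45  49  91 113 119  87  45  19  11   6  12  10  52 113 128 122
 100  92  89  89  78  66 101 130 133 136 134 133 132 133 133 132 133 133
 131 132 131 131 133 131]
[ 86  87  85  82  80  82  83  70  64  64  60  63  66  66  61  66  65  63
  62  64  65  64  59  56  59  92 105 108 107 108 107 108  81  57  57  59
  62  60  61  52  53  94 118 119  99  58  21  12  15  17  22  31  43  46
  39  37  33  30  29  21  31  63 116 131 133 131 133 134 133 133 133 131
 131 131 133 131 130 131]
[128 126 129 128 127 128 129 124 120 117 117 118 117 116 113 117 113 118
 116 117 118 119 117 117 120 116 120 118 119 114 117 117  97  76  66  69
  64  65  66  66  52  62 110 131 128 100  60  45  46  47  49  43  48  46
  44  46  38  19  32  37  64  68  85 120 133 136 133 134 136 134 133 132
 130 133 133 135 133 130]
```

Request:
servo_tool(series=[[[-0.0007, 0.009, 0], [0, 0, 0], 0.0], [[-0.0014, 0.018, 0], [0, 0, 0], 0.0], [[-0.002, 0.026, 0], [0, 0, 0], 0.0], [[-0.0025, 0.033, 0], [0, 0, 0], 0.0], [[-0.0028, 0.037, 0], [0, 0, 0], 0.0], [[-0.003, 0.04, 0], [0, 0, 0], 0.0], [[-0.0032, 0.042, 0], [0, 0, 0], 0.0], [[-0.0033, 0.044, 0], [0, 0, 0], 0.0], [[-0.0034, 0.045, 0], [0, 0, 0], 0.0], [[-0.0035, 0.046, 0], [0, 0, 0], 0.0]])

```text
time_s: 43.7
tcp_pos: [0.5314, 0.1477, 0.0468]
tool_rot: [3.142, 0.0, 0.077]
ft_force: [0.1, -3.5, -1.9]
opening: -0.003
```

Still only running friction (3.5 N). I'll creep on to the stop.

Request:
servo_tool(series=[[[-0.0001, 0.001, 0], [0, 0, 0], 0.0], [[-0.0002, 0.002, 0], [0, 0, 0], 0.0], [[-0.0002, 0.003, 0], [0, 0, 0], 0.0], [[-0.0003, 0.004, 0], [0, 0, 0], 0.0], [[-0.0004, 0.005, 0], [0, 0, 0], 0.0], [[-0.0005, 0.006, 0], [0, 0, 0], 0.0], [[-0.0005, 0.007, 0], [0, 0, 0], 0.0], [[-0.0006, 0.008, 0], [0, 0, 0], 0.0], [[-0.0006, 0.008, 0], [0, 0, 0], 0.0], [[-0.0006, 0.008, 0], [0, 0, 0], 0.0]])

```text
time_s: 44.95
tcp_pos: [0.5312, 0.1485, 0.0468]
tool_rot: [3.134, 0.002, 0.078]
ft_force: [3.7, -66.2, 2.6]
opening: -0.002
```

At 66 N the tray is against a hard stop. I'll back off, retreat, and verify.

Request:
servo_tool(series=[[[0.0006, -0.008, 0], [0, 0, 0], 0.0], [[0.001, -0.015, 0], [0, 0, 0], 0.0], [[0.002, -0.03, 0], [0, 0, 0], 0.0], [[0.004, -0.055, 0.01], [0, 0, 0], 0.0], [[0.006, -0.085, 0.04], [0, 0, 0], 0.0], [[0.008, -0.12, 0.08], [0, 0, 0], 0.0], [[0.01, -0.16, 0.12], [0, 0, 0], 0.0], [[0.01, -0.2, 0.14], [0, 0, 0], 0.0], [[0.01, -0.23, 0.14], [0, 0, 0], 0.0], [[0.01, -0.24, 0.14], [0, 0, 0], 0.0]])

```text
time_s: 46.2
tcp_pos: [0.5407, -0.0857, 0.187]
tool_rot: [3.141, -0.001, 0.076]
ft_force: [0.0, -0.0, 1.0]
opening: -0.0
```

```bash
python3 - <<'E'
from h import *
s=cam("side");t=cam("top"); S=bot.sense(); print(S["time_s"],S["tcp_pos"],S["ft_force"])
cv2.imwrite("pics/fin_s.png",s["image"][:,:,::-1]);cv2.imwrite("pics/fin_t.png",t["image"][:,:,::-1])
g=s["image"].mean(2).astype(int); h=t["image"].mean(2).astype(int)
for v in(185,195,205,215,222): print("s",v,g[v,296:334])
for v in(185,200,215,230): print("t",v,h[v,212:262])
# bystanders unchanged?
for n,im in(("top",t),("side",s)):
    a=cv2.imread(f"pics/{n}0.png").astype(int).mean(2); b=im["image"].astype(int).mean(2)
    m=(abs(a-b)>40).astype(np.uint8); m=cv2.morphologyEx(m,cv2.MORPH_OPEN,np.ones((3,3))); k,l,st,ce=cv2.connectedComponentsWithStats(m); print(n,[st[j].tolist() for j in range(1,k) if st[j,4]>25])
E
```

```text
46.3 [ 0.54067949 -0.08474219  0.18660694] [ 0.31502665  0.930953   -0.25144731]
s 185 [131 130 130 128 112 104 113 109  99  92  84  81  81  83  85  82  76  56
  47  73 117 131 107  61  55 112 134 138 135 136 137 135 135 135 135 135
 132 136]
s 195 [ 89 114 124 129 126 103 100 108 104 114  96  82  76  75  79  70  67  67
  53  45  88 122 105  89  56  56 112 133 135 136 136 134 135 136 134 136
 134 133]
s 205 [ 85  88 115 127 132 121  97 105 110 103 117 104  92  88  88  85  86  83
  66  46  53 102 127 118  94  58  59 113 132 135 136 134 135 132 135 135
 133 137]
s 215 [ 95  87  92 119 131 129 124 116 114 123 122  95  75  75  75  77  80  74
  65  50  42  53 105 128 107  77  49  64 114 135 136 137 137 133 133 136
 137 134]
s 222 [132 131 132 130 128 131 125 121 120 122 122 117  89  71  69  63  68  67
  69  69  52  43  61 112 131 107  67  53 102 130 136 134 137 135 134 135
 136 135]
t 185 [133 132 133 133 135 135 135 134 134 136 136 135 103  48  68 116 136 134
 104  55  56  69  81  89  90  91  91  89  89  89 110 132 129 129 128 128
 128 129 128 129 129 129 128 129 128 128 130 129 129 129]
[... 497 characters left out ...]
98
 120 135 105  65  80 108 125 124 122 120 121 120 118 116 114 113 114 115
 110  99 101 120 130 131 115  90  89  90 112 131 129 129]
top [[173, 144, 387, 276, 44486], [268, 166, 4, 15, 52], [227, 172, 3, 13, 39], [227, 186, 6, 55, 196], [411, 217, 26, 12, 123], [245, 238, 53, 7, 195], [294, 361, 26, 9, 190], [326, 362, 14, 7, 71], [351, 395, 50, 25, 1017]]
side [[0, 0, 80, 91, 3778], [126, 0, 66, 52, 1795], [279, 0, 58, 123, 3487], [168, 55, 76, 169, 5499], [62, 82, 113, 58, 3724], [244, 88, 51, 30, 623], [245, 127, 41, 28, 653], [170, 132, 8, 9, 54], [162, 139, 6, 5, 27], [150, 141, 6, 6, 32], [314, 167, 8, 56, 191], [240, 180, 71, 56, 2204], [149, 193, 22, 11, 123], [191, 198, 7, 16, 78]]
```

```bash
python3 - <<'E'
from h import *
s=cam("side");t=cam("top")
print("scanner front top edge", bp(s,322.2,205,.152),bp(t,224.6,200,.152),bp(t,225.8,215,.152))
h=.095
print("panel top front edge ~", bp(s,316.5,205,h+.029),"back",bp(s,321,205,h+.029)," top cam:",bp(t,231.5,200,h+.029),bp(t,226.8,200,h+.029))
print("bar",bp(t,248,200,h),bp(t,253,215,h))
import cv2
for n in("fin_s","fin_t"):
    im=cv2.imread(f"pics/{n}.png").astype(int); b,g,r=im[...,0],im[...,1],im[...,2]; m=(r>g+30)&(r>b+30); k,l,st,ce=cv2.connectedComponentsWithStats(m.astype(np.uint8)); print(n,[(ce[j].round(1).tolist(),int(st[j,4])) for j in range(1,k) if st[j,4]>4])
E
```

```text
scanner front top edge [0.57206565 0.21550464 0.152     ] [0.55091108 0.21612391 0.152     ] [0.5135289  0.21180172 0.152     ]
panel top front edge ~ [0.5636262  0.20163605 0.124     ] back [0.5631911  0.21530182 0.124     ]  top cam: [0.5562738  0.20227768 0.124     ] [0.55606733 0.21412866 0.124     ]
bar [0.56226289 0.16297777 0.095     ] [0.52329807 0.14897998 0.095     ]
fin_s [([5.4, 2.7], 33), ([23.4, 123.6], 1063), ([167.5, 135.0], 6), ([242.6, 162.4], 13), ([296.6, 275.9], 62)]
fin_t [([255.9, 126.4], 37), ([254.2, 131.5], 8), ([426.2, 312.4], 14)]
```

```bash
python3 -c "
from bench import bot
print(bot.sense()['time_s'],bot.sign_off())"
```

```text
the job is handed in; nothing more can be done
46.4 None
```

I loaded the carrier farthest from the base and handed the job in at 46.4 s. Its thin edge went under the lip and it was lowered level into the recess. The latch was then swung shut, the tray pushed home, and the arm drew back clear.

**Checks that agreed**
- **Carrier:** its position did not change when I let go. The slide-dot spacing (15.1 px against 15.0 predicted) says it lies flat, and the picture shows it under the lip.
- **Latch:** tongue and pin matched the shut position to within about 0.5 px. The pin was against its stop with about 9 N on it.
- **Tray:** it met a hard stop. By the cameras, the back of the panel is at y ≈ 0.2145 and the scanner front at about 0.2155 at that x, so it is flush within measurement.
- **Bystanders:** before-and-after pictures show no change at the boxes, oil bottle or mouse.

**What disagreed or went wrong**
- **Tool offset:** the true fingertips were about 28 mm higher than the reported position, plus roughly 10 mm sideways by an amount that varied with the pose. The first grasp closed on nothing. I found the height by touching the desk (about 26 N) and corrected the rest from camera views.
- **Carrier slid on the desk:** it probably slid several millimetres when the fingers closed on it. I did not measure this.
- **Final push too hard:** the last creep pushed the tray stop with 66 N at the fingertips, more than I meant. That is below the 120 N wrist limit, and I took it to be finger contact only, not the gripper's body.
- **Carrier after the tray closed:** I could not see the carrier or latch once the tray was home. Their last check was just after the first 19 mm of the push.

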